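# Sweep the counted nuts off the scale into their bin

## Task

The three hex nuts lying on the counting scale's platform have been counted: sweep them with the fingertips across the platform and over its edge, so that they drop into the shelf bin that already holds nuts. Slide them only; do not pinch, lift or carry any of them. Leave the two flange bolts standing where they are on the platform, and do not shift the bins.

Things in the scene. Friction and masses are not known exactly. Their poses are not given: they have to be found in the camera images.
- scale: bench counting scale, grey housing under a stainless steel platform, fixed. Origin on the bench (height 0) under the platform's centre; x points away from its display and keypad, y along the platform's long direction. The sloping keypad sticks out 75 mm beyond the platform on the -x side, up to 83 mm high. Beyond the scale and its two bins, nothing within 40 mm; nothing on the bench is taller than 190 mm.
- platform (a point): centre of the platform's top face, 118 mm above the bench, axes as the scale's. The platform is flat, without a rim, 240 mm along x by 300 mm along y; its sheet edge is turned down 18 mm. One bin stands against its +y edge, the other against its -y edge.
- nut_bin: the bin to fill: blue plastic shelf bin, loose, about 1.6 kg, 240 mm along x, 156 mm along y, 90 mm high, walls 4 mm, open on top; a 42 mm front lip at -x, the sides rising from it to full height over 55 mm. Holds one layer of hex nuts: a firm bed, not part of the job. Origin at the centre of its underside, axes parallel to the scale's. It is on the scale's +y or -y side, varying between starts.
- nut_bin_bed (a point): centre of the nut bed in the nut bin, 20 mm above the bin's underside; above it the bin's inside is 232 by 148 mm. The bin's near wall stands 8 to 14 mm under the platform's overhanging edge, its rim 10 mm below the sheet's lower edge, its centre within 20 mm of the scale's along x, so nuts pushed straight over the edge drop in.
- bolt_bin: a bin of the same shape, size and colour on the scale's other side, filled 48 mm deep with lying flange bolts, about 2.4 kg. Not to be used or shifted. Origin at the centre of its underside.
- nut1: plain steel M20 hexagon nut lying flat on the scale platform: 30 mm across flats, 34.6 mm across corners, 18 mm high, about 64 g. Origin at the nut's centre, 9 mm above the platform; z along its bore, up at the start; its yaw is arbitrary.
- nut2: plain steel M20 hexagon nut lying flat on the scale platform: 30 mm across flats, 34.6 mm across corners, 18 mm high, about 64 g. Origin at the nut's centre, 9 mm above the platform; z along its bore, up at the start; its yaw is arbitrary.
- nut3: plain steel M20 hexagon nut lying flat on the scale platform: 30 mm across flats, 34.6 mm across corners, 18 mm high, about 64 g. Origin at the nut's centre, 9 mm above the platform; z along its bore, up at the start; its yaw is arbitrary.
- bolt1: plain steel M16 hexagon flange bolt standing upright on its head on the scale platform, 58 mm tall: head 28 mm across corners and 14 mm high, 33 mm flange up to 17.5 mm, then a 16 mm shank. Easily toppled. Origin at the centre of its underside, z up along the shank. It stays where it stands.
- bolt2: plain steel M16 hexagon flange bolt standing upright on its head on the scale platform, 58 mm tall: head 28 mm across corners and 14 mm high, 33 mm flange up to 17.5 mm, then a 16 mm shank. Easily toppled. Origin at the centre of its underside, z up along the shank. It stays where it stands.
Not all that is in view belongs to the job. What is shaped like the nut3 but green or pink is not meant.

How it is judged:
At the end, for the whole second after the job is handed in: All three nuts lie at rest inside the walls of the nut bin (centre within its 240 x 156 mm outline and lower than 75 mm above its underside); both bolts stand upright (within 0.2 rad) within 25 mm of where they were; both bins stand level within 30 mm of where they were (x of nut1 in the frame of nut_bin between -0.118 and 0.118 m and y of nut1 in the frame of nut_bin between -0.076 and 0.076 m and z of nut1 in the frame of nut_bin between 0.01 and 0.075 m and linear speed of each of nut1, nut2, nut3, bolt1, bolt2 below 0.02 m/s and x of nut2 in the frame of nut_bin between -0.118 and 0.118 m and y of nut2 in the frame of nut_bin between -0.076 and 0.076 m and z of nut2 in the frame of nut_bin between 0.01 and 0.075 m and x of nut3 in the frame of nut_bin between -0.118 and 0.118 m and y of nut3 in the frame of nut_bin between -0.076 and 0.076 m and z of nut3 in the frame of nut_bin between 0.01 and 0.075 m and angle between each of bolt1, bolt2's own z axis and vertical below 0.2 rad and distance of each of bolt1, bolt2 from where it was at the start of the episode below 0.025 m and distance of each of nut_bin, bolt_bin from where it was at the start of the episode below 0.03 m and angle between each of nut_bin, bolt_bin's own z axis and vertical below 0.1 rad); the robot touches nothing.
It fails at once if a nut is pinched between the fingers or pressed hard (over 15 N), not just pushed along (contact force between the fingers and nut1 above 15 N or contact force between the fingers and nut2 above 15 N or contact force between the fingers and nut3 above 15 N).
It fails at once if a nut is lifted more than 22 mm off the platform (height (world z) of any of nut1, nut2, nut3 above 0.149 m).
It fails at once if a nut is carried through the air: more than 40 mm out past the platform's left or right edge and still at platform height ((height (world z) of nut1 above 0.12 m and (y of nut1 in the frame of scale above 0.19 m or y of nut1 in the frame of scale below -0.19 m)) or (height (world z) of nut2 above 0.12 m and (y of nut2 in the frame of scale above 0.19 m or y of nut2 in the frame of scale below -0.19 m)) or (height (world z) of nut3 above 0.12 m and (y of nut3 in the frame of scale above 0.19 m or y of nut3 in the frame of scale below -0.19 m))).
It fails at once if a bolt is tipped (more than 0.5 rad) or shoved more than 25 mm (angle between any of bolt1, bolt2's own z axis and vertical above 0.5 rad or distance of any of bolt1, bolt2 from where it was at the start of the episode above 0.025 m).
It fails at once if a bin is shoved more than 30 mm (distance of any of nut_bin, bolt_bin from where it was at the start of the episode above 0.03 m).
It also fails if it takes over 61 s, if anything falls off the work surface, if the arm or the gripper's body presses on something with over 40 N, if the wrist force passes 120 N, or if a joint passes its speed limit or range.

## Robot

A 7-joint arm with a two-finger parallel gripper is mounted at the origin on the work surface. World frame = base frame: x ahead of the robot, y to its left, z up, the work surface at z = 0. Lengths are in m, angles in rad, forces in N, time in s.
With the tool pointing down it reaches from about 0.4 to 0.875 m from the base axis. Payload 19.3 kg.
Tool frame: the origin (TCP) lies on the centre line of the jaws, within the pads' length; the fingertips stand 8 mm ahead of it and the grasp point (between the pads) lies 11 mm behind it (bot.tip_extent is the distance from the TCP to the fingertips, in m); x points along the fingers, y is the direction in which the jaws open and shut, and the axes are right-handed (so a half turn about x gives the same grasp; the last joint's range is limited). The gripper opens to 85 mm and grips with 20 to 120 N. Pads are 22 mm wide; open, the fingers measure 114 mm over their backs; the gripper's body (76 mm by 85 mm) begins 54 mm behind the grasp point. The pads swing forward as they close: fully open they stand 13 mm farther back than shut.
Start: joints at [-1.258, 0.521, -0.036, 1.599, 0.021, 1.021, -0.113], TCP at [0.233, 0.58, 0.204] pointing down, gripper open.
Joint ranges: [-2.91, 2.91], [-0.3, 2.13], [-1.5, 1.42], [0.17, 2.43], [-1.26, 4.41], [0.16, 1.93], [-2.52, 2.52]. Speed limits (rad/s): [1.89, 1.89, 2.39, 2.39, 3.01, 3.01, 3.01].

## Interface

Orientations are given as [roll, pitch, yaw] about the fixed x, y, z axes, in that order (R = Rz(yaw) Ry(pitch) Rx(roll)).
In Python, from workcell import sensors, imaging, order, bot gives the robot as it stands.
- The arm moves only by the tool arm_command, never from a script. Its argument "commands" is a list of rows, each an object of numbers: "dx", "dy", "dz": the shift along the tool's x, y, z in cm; "twist": the turn about the tool's x in rad. A call has 1 to 12 rows; each row is the pose to reach, as a shift and turn from the pose measured when the call began, along the tool's axes at that moment; what a row does not reach only later rows make up. A row lasts 1/12 s, in which the tool goes at most 41.7 mm and 7.16 degrees, less where a joint would pass 70% of its speed; a pose out of reach is approached as far as the arm can. A call with a gripper value outside its range is refused whole. "grip" is the closure, from -1 (fully open) to 1 (shut), set as the call begins (left out, the last holds). The fingers move at their own pace and stop on an object; "squeeze" is the grip in N (left out, the last holds). Time passes only in rows, so rows that repeat a pose let the fingers close. It gives the time, the measured TCP pose, the force and the opening at its end, in the units of the state.
- sensors.observe(): the state, without advancing time (a new reading comes with each control period).
- imaging.grab_frame(name): name is "scene" or "top"; returns the picture (420x560x3 uint8, red, green, blue); there is no depth.
- imaging.camera_info(name): a dict with "fx", "fy", "cx", "cy" (pixels), "origin" and "attitude" of the camera in the world. Camera axes: x right, y down, z forward; pixel columns grow to the right and rows downward; lengths in m; the calibration is good to about 2 mm. A picture is of the moment at which its call begins. camera_info takes no time and is no camera call.
- order.job_done(): hands the job in, once; it reports no verdict.
The state is a dict: "clock": time; "qpos": joint angles; "qd": joint speeds; "joint_efforts": joint torques, N m; "position": TCP position; "tool_rot": TCP orientation; "force": force on the tool from outside, world axes, zero at the start; "moment": the same for the moment, N m; "grip_width": finger opening in m.
Only numpy, scipy, OpenCV 4.12 (cv2) and the standard library are available. Lean on these libraries where they do the work, as an engineer would, in place of code of your own. Each camera call takes 0.05 s, during which the arm holds its last target.

## Working session

There is one attempt and no reset: what is moved stays moved. The work goes in short steps, Python scripts to look and compute and a tool call to move; the robot and the scene stay as the last step left them, time stands still between calls to the robot, and variables do not carry over. Pictures are saved under pics/ and viewed, and the job is handed in when it is done.

Besides the shell and the picture viewer there is one more tool, called after ">>>" as a command line: name --argument value ..., lists and objects as JSON in quotes. arm_command: Moves the arm, as the interface text tells. Its arguments: {"type":"object","properties":{"commands":{"type":"array"},"grip":{"type":"number"},"squeeze":{"type":"number"}},"required":["commands"]}

```bash
mkdir -p pics; python3 - <<'E'
from workcell import sensors, imaging, order, bot
import cv2
print(sensors.observe()); print(bot.tip_extent)
for n in ("scene","top"):
    im=imaging.grab_frame(n); cv2.imwrite(f"pics/{n}0.png",im[:,:,::-1]); print(imaging.camera_info(n))
E
```

```text
{'clock': 0.0, 'qpos': array([-1.25816611,  0.52197323, -0.03631971,  1.5999714 ,  0.02117169,
        1.02112076, -0.1127763 ]), 'qd': array([ 0.00112062,  0.00244427,  0.00073848, -0.00076356,  0.0009237 ,
       -0.00164507,  0.00142175]), 'joint_efforts': array([-1.48407522e-03, -9.27104545e+01,  1.97970517e+00, -3.69918001e+01,
        1.79836352e-02,  8.22145696e-03, -6.32537376e-05]), 'position': array([0.23336664, 0.57941588, 0.20386436]), 'tool_rot': array([-1.51787748,  1.5697074 , -1.90071609]), 'force': array([ 0.62778346, -0.11133204, -0.07484739]), 'moment': array([-0.0053458 , -0.00626112,  0.00372557]), 'grip_width': 0.08524061359281178}
0.008
{'fx': 518.62948355363, 'fy': 518.62948355363, 'cx': 267.74806157189556, 'cy': 212.59039213716412, 'origin': array([1.2289075 , 0.39703636, 0.6486874 ]), 'attitude': array([-2.17427509, -0.00929025,  2.0897263 ])}
{'fx': 493.7169797244223, 'fy': 493.7169797244223, 'cx': 269.99792421632975, 'cy': 210.4549922186671, 'origin': array([0.45873202, 0.03949546, 1.20069084]), 'attitude': array([-3.0350675 , -0.0067996 , -1.55496017])}
```

View pics/scene0.png

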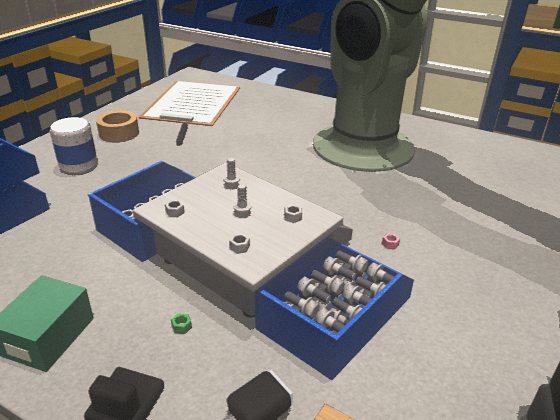

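View pics/top0.png

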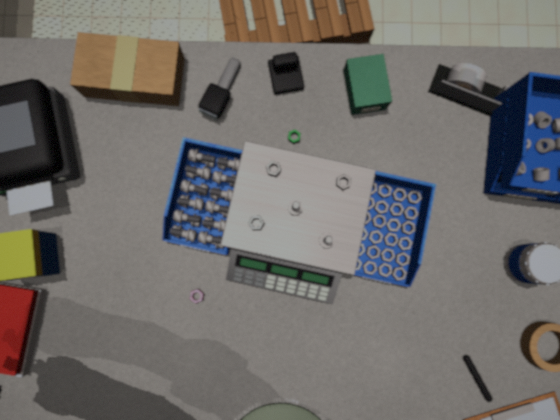

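The top view shows the platform at about (300,208). Its three nuts are at about (274,170), (343,182) and (257,223), and the bolts are at (296,208) and (328,241). The nut bin is on the right, and the bolt bin on the left holds the lying bolts. The green nut (294,136) and the pink nut (197,296) lie on the bench and aren't part of the job. Next I'll measure everything.

```bash
cat > h.py <<'E'
import numpy as np, cv2
from scipy.spatial.transform import Rotation as R
from workcell import sensors, imaging, order, bot
def ray(n,uv):
    c=imaging.camera_info(n); M=R.from_euler('xyz',c['attitude']).as_matrix()
    d=np.array([(uv[0]-c['cx'])/c['fx'],(uv[1]-c['cy'])/c['fy'],1.]); return c['origin'],M@d
def onz(n,uv,z):
    o,d=ray(n,uv); return o+d*(z-o[2])/d[2]
def proj(n,p):
    c=imaging.camera_info(n); M=R.from_euler('xyz',c['attitude']).as_matrix()
    q=M.T@(np.array(p)-c['origin']); return np.array([c['fx']*q[0]/q[2]+c['cx'],c['fy']*q[1]/q[2]+c['cy']])
E
python3 - <<'E'
from h import *
im=cv2.imread("pics/top0.png")
c=im[120:300,150:450]; c=cv2.resize(c,None,fx=2.6,fy=2.6,interpolation=cv2.INTER_CUBIC); cv2.imwrite("pics/topc.png",c)
s=cv2.imread("pics/scene0.png")[140:370,80:420]; cv2.imwrite("pics/scenec.png",cv2.resize(s,None,fx=2.3,fy=2.3,interpolation=cv2.INTER_CUBIC))
g=cv2.cvtColor(im,cv2.COLOR_BGR2HSV)
m=((g[...,1]<60)&(g[...,2]>150)).astype(np.uint8)*255
print(g[190,270],g[180,320],g[300,100])
m=cv2.morphologyEx(m,cv2.MORPH_OPEN,np.ones((5,5)))
cs,_=cv2.findContours(m,cv2.RETR_EXTERNAL,cv2.CHAIN_APPROX_SIMPLE)
for k in cs:
    if cv2.contourArea(k)>3000:
        b=cv2.boxPoints(cv2.minAreaRect(k)); print(cv2.contourArea(k),b.tolist())
        for p in b: print(onz("top",p,.118))
E
```

```text
[ 15   9 162] [  8  13 161] [ 17  19 121]
13715.0 [[221.25881958007812, 243.8352813720703], [244.10586547851562, 141.0235137939453], [375.3999938964844, 170.1999969482422], [352.5529479980469, 273.01177978515625]]
[0.49939263 0.13944297 0.118     ]
[0.72992701 0.09439164 0.118     ]
[ 0.66869363 -0.19943076  0.118     ]
[ 0.44054995 -0.14802545  0.118     ]
```

View pics/topc.png

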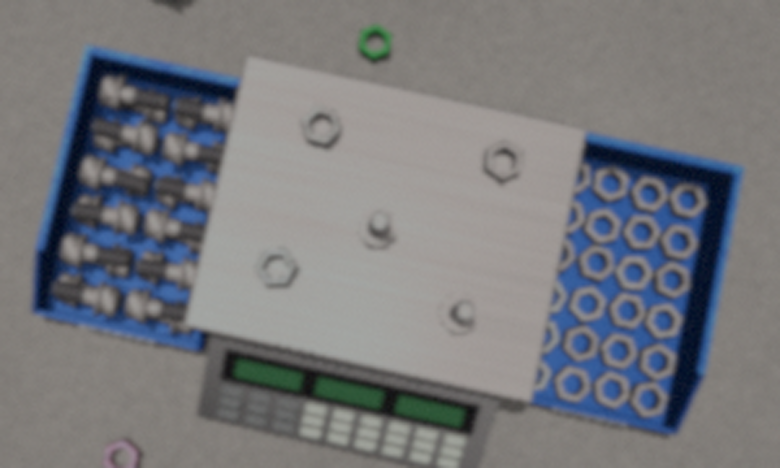

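View pics/scenec.png

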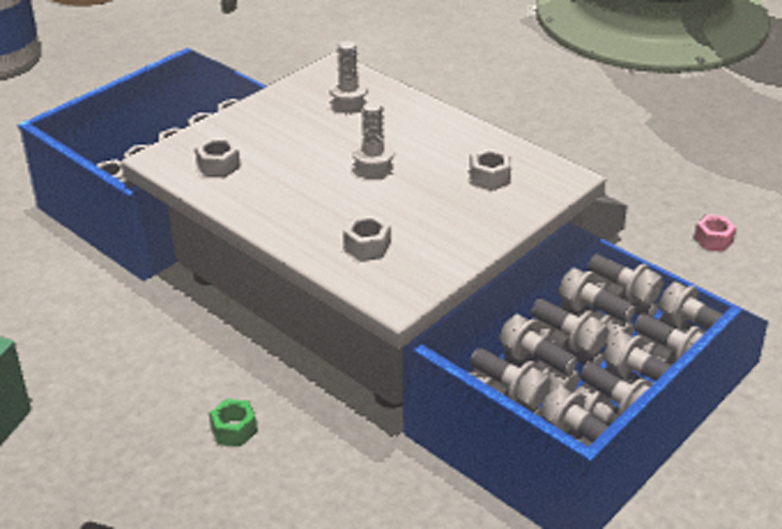

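```bash
python3 - <<'E'
from h import *
a=lambda p:(p[0]/2.6+150,p[1]/2.6+120)
b=lambda p:(p[0]/2.3+80,p[1]/2.3+140)
# platform corners from crop (top) & scene
ct=[(247,57),(586,133),(531,403),(187,327)]
P=np.array([onz("top",a(p),.118) for p in ct]);print("corn top",P[:,:2].round(4).tolist())
cs=[(400,337),(123,175),(345,50),(606,182)]
Q=np.array([onz("scene",b(p),.118) for p in cs]);print("corn scene",Q[:,:2].round(4).tolist())
for X in (P,Q):
    c=X.mean(0); ex=(X[0]+X[1]-X[2]-X[3]); ey=(X[0]+X[3]-X[1]-X[2])
    print(c,np.degrees(np.arctan2(ex[1],ex[0])),np.degrees(np.arctan2(-ey[0],ey[1])),np.linalg.norm(ex)/2,np.linalg.norm(ey)/2)
c=(P.mean(0)+Q.mean(0))/2
th=np.radians(-11.7)
def sc(p): d=p[:2]-c[:2]; return np.array([np.cos(th)*d[0]+np.sin(th)*d[1],-np.sin(th)*d[0]+np.cos(th)*d[1]]).round(4)
N={'A':((321,130),(367,239)),'B':((503,161),(217,158)),'C':((278,269),(490,169)),
}
for k,(t,s) in N.items():
    p=onz("top",a(t),.127);q=onz("scene",b(s),.127);print(k,p.round(4),q.round(4),sc(p),sc(q))
for k,(t,tz,s,sz) in {'b1top':((379,220),.176,(372,110),.175),'b2top':((462,309),.176,(346,46),.175),'b1fl':((378,232),.1355,(372,160),.1355),'b2fl':((459,316),.1355,(348,92),.1355)}.items():
    p=onz("top",a(t),tz);q=onz("scene",b(s),sz);print(k,p.round(4),q.round(4),sc(p),sc(q))
# bin
for k,t in {'farR':(741,168),'nearR':(676,433)}.items(): print(k,sc(onz("top",a(t),.09 if k=='farR' else .042)))
for k,s in {'bolt_far':(592,455),'nutbin':(22,124),'nb2':(187,50)}.items(): print(k,sc(onz("scene",b(s),.09)))
for k,t in {'bb':(90,48),'bf':(38,255)}.items(): print(k,sc(onz("top",a(t),.09)))
E
```

```text
corn top [[0.7279, 0.0923], [0.6665, -0.1994], [0.4363, -0.1517], [0.4952, 0.1379]]
corn scene [[0.7373, 0.0981], [0.6886, -0.1809], [0.4347, -0.1421], [0.5074, 0.1454]]
[ 0.581487  -0.0302071  0.118    ] -11.387467671842218 -11.688195514142038 0.2361178359936945 0.2967959802100256
[ 0.59200061 -0.01985695  0.118     ] -10.081329433520311 -12.090119207803202 0.24567285852624726 0.28969545144840086
A [0.6635 0.0278 0.127 ] [0.6706 0.0309 0.127 ] [0.0645 0.0673] [0.0708 0.0718]
B [ 0.6395 -0.1268  0.127 ] [ 0.6433 -0.124   0.127 ] [ 0.0723 -0.089 ] [ 0.0755 -0.0855]
C [0.5447 0.0621 0.127 ] [0.5489 0.0658 0.127 ] [-0.0589  0.0768] [-0.0555  0.0813]
b1top [ 0.5816 -0.0194  0.176 ] [ 0.5873 -0.0161  0.175 ] [-0.0062  0.0044] [-0.0013  0.0088]
b2top [ 0.5111 -0.0864  0.176 ] [ 0.514  -0.0872  0.175 ] [-0.0616 -0.0755] [-0.0586 -0.0756]
b1fl [ 0.5763 -0.021   0.1355] [ 0.5951 -0.0121  0.1355] [-0.011   0.0018] [0.0055 0.0143]
b2fl [ 0.5073 -0.089   0.1355] [ 0.5199 -0.0828  0.1355] [-0.0648 -0.0787] [-0.0537 -0.0702]
farR [ 0.1194 -0.2984]
nearR [-0.1182 -0.3001]
bolt_far [0.0991 0.2893]
nutbin [ 0.1213 -0.2952]
nb2 [-0.0584 -0.2935]
bb [0.0984 0.2833]
bf [-0.0898  0.2839]
```

```bash
cat >> h.py <<'E'
C0=np.array([.5867,-.025]); TH=np.radians(-11.7)
EX=np.array([np.cos(TH),np.sin(TH)]); EY=np.array([-np.sin(TH),np.cos(TH)])
def w(sx,sy): return C0+sx*EX+sy*EY
def tosc(p): d=np.array(p)[:2]-C0; return np.array([d@EX,d@EY])
def go(sx,sy,z,ydir=None):
    """shift (cm) in tool axes to reach the scale-frame point; twist so that tool y || EX ('x') or EY ('y')"""
    s=sensors.observe(); M=R.from_euler('xyz',s['tool_rot']).as_matrix()
    p=w(sx,sy); d=M.T@(np.array([p[0],p[1],z])-s['position'])*100
    ty=M[:2,1]; out=[]
    print("clock",round(s['clock'],2),"at",tosc(s['position']).round(4),"z",s['position'][2].round(4),"q7",s['qpos'][6].round(2),"w",s['grip_width'].round(4),"F",s['force'].round(1))
    for t,n in ((EX,'x'),(EY,'y')):
        # angle about tool x (down) turning tool y onto +-t
        a=np.arctan2(t@M[:2,2],t@ty); a=(a+np.pi/2)%np.pi-np.pi/2
        out.append((n,round(a,3)))
    print("dx,dy,dz cm",d.round(2),"twist",out, "axes down",M[:,0].round(3))
E
python3 -c "
from h import *
go(.074,-.045,.22)"
```

```text
Traceback (most recent call last):
  File "h.py", line 21, in go
    print("clock",round(s['clock'],2),"at",tosc(s['position']).round(4),"z",s['position'][2].round(4),"q7",s['qpos'][6].round(2),"w",s['grip_width'].round(4),"F",s['force'].round(1))
                                                                                                                                     ^^^^^^^^^^^^^^^^^^^^^
AttributeError: 'float' object has no attribute 'round'
```

```bash
sed -i "s/s\['grip_width'\].round(4)/round(s['grip_width'],4)/" h.py
python3 -c "
from h import *
go(.074,-.045,.22)"
```

```text
clock 0.1 at [-0.4686  0.5203] z 0.2039 q7 -0.11 w 0.0855 F [-0.1 -0.2  0.3]
dx,dy,dz cm [ -1.56 -45.99  63.44] twist [('x', np.float64(1.392)), ('y', np.float64(-0.179))] axes down [-0.    -0.001 -1.   ]
```

>>> arm_command --commands '[{"dx": -1.6,"dy": -2.3,"dz": 3.2},{"dx": -1.6,"dy": -4.6,"dz": 6.4},{"dx": -1.6,"dy": -6.9,"dz": 9.6},{"dx": -1.6,"dy": -9.2,"dz": 12.7},{"dx": -1.6,"dy": -11.5,"dz": 15.9},{"dx": -1.6,"dy": -13.8,"dz": 19},{"dx": -1.6,"dy": -16.1,"dz": 22.2},{"dx": -1.6,"dy": -18.4,"dz": 25.4},{"dx": -1.6,"dy": -20.7,"dz": 28.6},{"dx": -1.6,"dy": -23,"dz": 31.7},{"dx": -1.6,"dy": -25.3,"dz": 34.9},{"dx": -1.6,"dy": -27.6,"dz": 38}]' --grip 0.62

```text
validation failed for argument at $.co...
```

```bash
python3 -c "
from h import *
go(.074,-.045,.22)
print(sensors.observe()['qpos'])"
```

```text
clock 0.1 at [-0.4686  0.5203] z 0.2039 q7 -0.11 w 0.0855 F [-0.1 -0.2  0.3]
dx,dy,dz cm [ -1.56 -45.99  63.44] twist [('x', np.float64(1.392)), ('y', np.float64(-0.179))] axes down [-0.    -0.001 -1.   ]
[-1.25819101  0.52193927 -0.03630203  1.59989366  0.02119091  1.0210916
 -0.11278452]
```

>>> arm_command --commands '[{"dx": -1.0,"dy": 0,"dz": 0,"twist": 0},{"dx": -1.6,"dy": 0,"dz": 0,"twist": 0}]' --grip 0.62

```text
clock: 0.27
position: [0.2334, 0.5794, 0.2206]
tool_rot: [-1.485, 1.569, -1.868]
force: [-0.2, -1.0, 0.4]
grip_width: 0.0638
```

>>> arm_command --commands '[{"dx": 0,"dy": -2.3,"dz": 3.2,"twist": 0},{"dx": 0,"dy": -4.6,"dz": 6.4,"twist": 0},{"dx": 0,"dy": -6.9,"dz": 9.6,"twist": 0},{"dx": 0,"dy": -9.2,"dz": 12.7,"twist": 0},{"dx": 0,"dy": -11.5,"dz": 15.9,"twist": 0},{"dx": 0,"dy": -13.8,"dz": 19,"twist": 0},{"dx": 0,"dy": -16.1,"dz": 22.2,"twist": 0},{"dx": 0,"dy": -18.4,"dz": 25.4,"twist": 0},{"dx": 0,"dy": -20.7,"dz": 28.6,"twist": 0},{"dx": 0,"dy": -23,"dz": 31.7,"twist": 0},{"dx": 0,"dy": -25.3,"dz": 34.9,"twist": 0},{"dx": 0,"dy": -27.6,"dz": 38,"twist": 0}]'

```text
clock: 1.27
position: [0.4838, 0.1798, 0.2221]
tool_rot: [-0.299, 1.57, -0.682]
force: [1.3, 0.2, -0.6]
grip_width: 0.0164
```

```bash
python3 -c "
from h import *
go(.074,-.045,.22)
print(sensors.observe()['qpos'])"
```

```text
clock 1.27 at [-0.1423  0.1797] z 0.2221 q7 0.76 w 0.0164 F [ 1.3  0.2 -0.6]
dx,dy,dz cm [  0.23 -18.27  25.27] twist [('x', np.float64(1.392)), ('y', np.float64(-0.179))] axes down [ 0.001 -0.001 -1.   ]
[-0.55106482  0.32880482  0.10185439  1.86865689 -0.03946477  0.94569557
  0.75648965]
```

>>> arm_command --commands '[{"dx": 0,"dy": -2.3,"dz": 3.2,"twist": 0.1},{"dx": 0,"dy": -4.6,"dz": 6.4,"twist": 0.2},{"dx": 0,"dy": -6.9,"dz": 9.5,"twist": 0.3}]'

```text
clock: 1.52
position: [0.5473, 0.0783, 0.2232]
tool_rot: [0.657, 1.569, -0.031]
force: [0.7, 1.4, 0.4]
grip_width: 0.0163
```

```bash
python3 -c "
from h import *
go(.074,-.045,.22)
print(sensors.observe()['qpos'])"
```

```text
clock 1.52 at [-0.0595  0.0931] z 0.2232 q7 0.72 w 0.0163 F [0.7 1.4 0.4]
dx,dy,dz cm [ 0.35 -6.02 18.25] twist [('x', np.float64(1.087)), ('y', np.float64(-0.484))] axes down [ 0.002 -0.    -1.   ]
[-0.40398147  0.39112356  0.20691081  1.78183643 -0.09409458  0.97626846
  0.72322742]
```

Positive twist lowers q7, so there is plenty of range.

>>> arm_command --commands '[{"dx": 0.1,"dy": -0.8,"dz": 2.3,"twist": 0.12},{"dx": 0.1,"dy": -1.6,"dz": 4.6,"twist": 0.24},{"dx": 0.2,"dy": -2.4,"dz": 7,"twist": 0.36},{"dx": 0.2,"dy": -3.2,"dz": 9.4,"twist": 0.48},{"dx": 0.3,"dy": -4,"dz": 11.8,"twist": 0.6},{"dx": 0.3,"dy": -4.8,"dz": 14.2,"twist": 0.72},{"dx": 0.3,"dy": -5.6,"dz": 16.5,"twist": 0.84},{"dx": 0.3,"dy": -6,"dz": 18.2,"twist": 0.96},{"dx": 0.3,"dy": -6,"dz": 18.2,"twist": 1.09},{"dx": 0.3,"dy": -6,"dz": 18.2,"twist": 1.09}]'

```text
clock: 2.35
position: [0.6502, -0.0844, 0.2208]
tool_rot: [1.618, 1.569, -0.168]
force: [0.8, 0.5, -0.2]
grip_width: 0.0164
```

```bash
python3 -c "
from h import *
im=imaging.grab_frame('scene'); cv2.imwrite('pics/s1.png',cv2.resize(im[100:350,80:420],None,fx=2.3,fy=2.3)[:,:,::-1])
go(.074,-.045,.132)
"
```

```text
clock 2.4 at [ 0.0738 -0.0444] z 0.2207 q7 0.08 w 0.016 F [-1.   0.5 -0.3]
dx,dy,dz cm [8.87 0.01 0.06] twist [('x', np.float64(-0.002)), ('y', np.float64(1.569))] axes down [ 0.002 -0.    -1.   ]
```

View pics/s1.png

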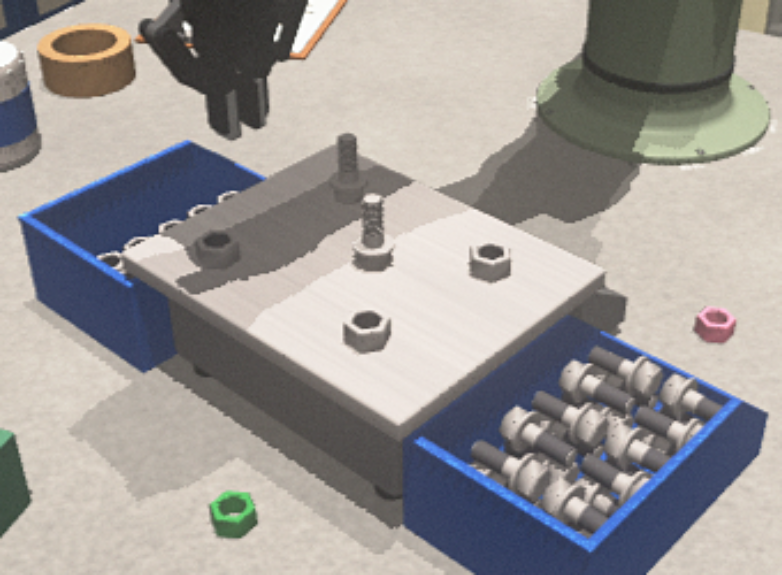

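The three steel nuts on the platform are at crop pixels (367,328), (217,247) and (490,260). The green one (233,513) and the pink one (715,323) are on the bench and not meant. The gripper tips, at (215–265,130), hover high. I'll check their projection against the calibration.

```bash
python3 -c "
from h import *
s=sensors.observe()['position']
for e in (-.008,.008):
  for h in (-.011,.011):
    p=np.array([*(s[:2]+e*EX+h*EY),s[2]-.008]); print(e,h,((proj('scene',p)-[80,100])*2.3).round(1))
"
```

```text
-0.008 -0.011 [243.4 162.5]
-0.008 0.011 [263.7 172.8]
0.008 -0.011 [226.5 170.7]
0.008 0.011 [246.8 181.3]
```

```bash
python3 -c "
from h import *
im=imaging.grab_frame('top'); cv2.imwrite('pics/t1.png',cv2.resize(im[110:310,180:440],None,fx=3,fy=3,interpolation=2)[:,:,::-1])
im=imaging.grab_frame('scene'); cv2.imwrite('pics/s2.png',cv2.resize(im[80:200,130:290],None,fx=5,fy=5,interpolation=2)[:,:,::-1])
s=sensors.observe()['position']; print(s,(proj('top',[s[0],s[1],.21])-[180,110])*3)
# cross view with green nut and bin corners
a=lambda p:(p[0]/2.6+150,p[1]/2.6+120)
b=lambda p:(p[0]/2.3+80,p[1]/2.3+140)
for n,t,u,z in (('green',(375,43),(233,421),.009),('pink',(122,452),(715,231),.009),('nutbinfar',(741,168),(22,124),.09)):
  print(n,onz('top',a(t),z).round(4),onz('scene',b(u),z).round(4))
"
```

```text
[ 0.64978266 -0.08276115  0.22080685] [444.50314777 179.75695713]
green [ 0.7707 -0.0235  0.009 ] [ 0.7728 -0.0216  0.009 ]
pink [0.3836 0.2043 0.009 ] [0.3797 0.2058 0.009 ]
nutbinfar [ 0.6431 -0.3415  0.09  ] [ 0.6457 -0.3387  0.09  ]
```

View pics/t1.png

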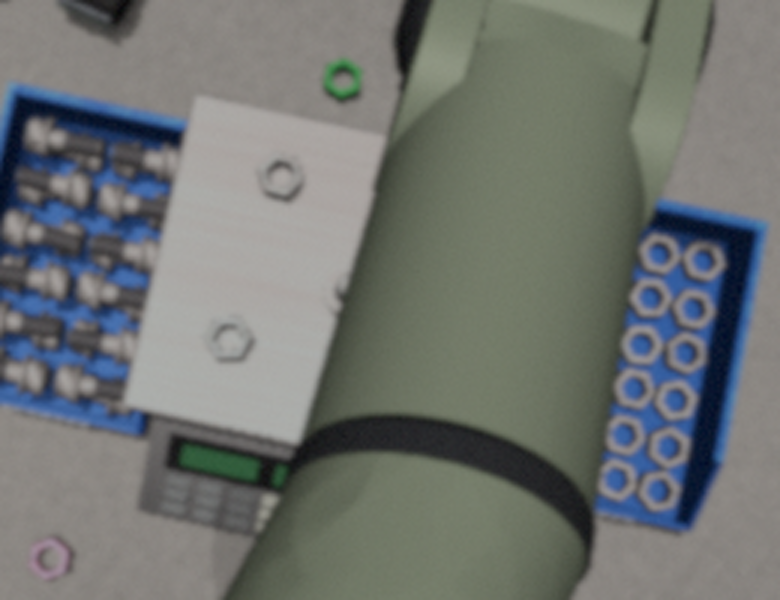

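View pics/s2.png

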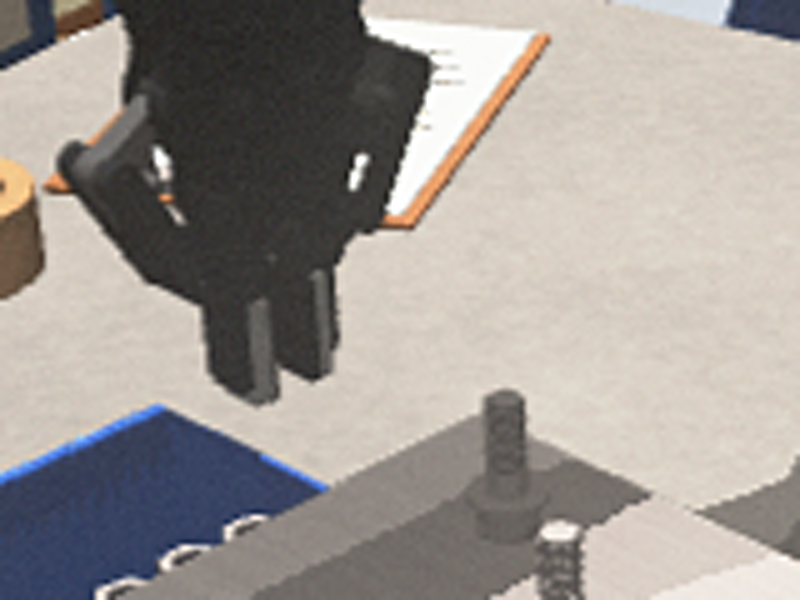

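```bash
python3 -c "
from h import *
print(proj('scene',[0,0,0]),proj('top',[0,0,0]))
import math
for th in range(0,360,60): print(proj('scene',[.1*math.cos(th/57.3),.1*math.sin(th/57.3),0]).round(), end=' ')
o,d=ray('scene',(182,160.4)); 
for z in (.2,.2128,.225,.235,.245,.255):
  p=o+d*(z-o[2])/d[2]; print(z,p.round(4),tosc(p).round(4))
im=imaging.grab_frame('scene'); cv2.imwrite('pics/s3.png',im[:,:,::-1])
"
```

```text
[362.8752426  145.93855423] [280.3708595  462.38260597]
[349. 161.] [387. 162.] [400. 146.] [376. 132.] [341. 132.] [326. 146.] 0.2 [ 0.5969 -0.1349  0.2   ] [ 0.0323 -0.1055]
0.2128 [ 0.6149 -0.1197  0.2128] [ 0.0468 -0.087 ]
0.225 [ 0.6321 -0.1052  0.225 ] [ 0.0607 -0.0693]
0.235 [ 0.6462 -0.0934  0.235 ] [ 0.0721 -0.0549]
0.245 [ 0.6603 -0.0815  0.245 ] [ 0.0835 -0.0404]
0.255 [ 0.6744 -0.0697  0.255 ] [ 0.0949 -0.026 ]
```

View pics/s3.png

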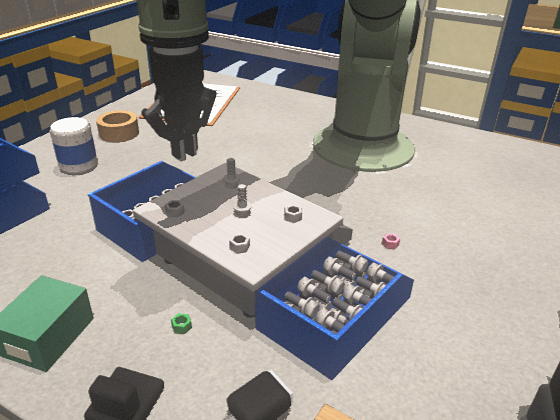

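>>> arm_command --commands '[{"dx": 1,"dy": 0,"dz": 0,"twist": 0},{"dx": 2.5,"dy": 0,"dz": 0,"twist": 0},{"dx": 4,"dy": 0,"dz": 0,"twist": 0},{"dx": 5,"dy": 0,"dz": 0,"twist": 0},{"dx": 5,"dy": 0,"dz": 0,"twist": 0}]'

```text
clock: 2.97
position: [0.6488, -0.0822, 0.1685]
tool_rot: [-2.304, 1.57, 2.208]
force: [0.0, 0.1, 0.6]
grip_width: 0.0163
```

```bash
python3 -c "
from h import *
im=imaging.grab_frame('scene'); cv2.imwrite('pics/s4.png',cv2.resize(im[110:270,110:310],None,fx=4,fy=4,interpolation=2)[:,:,::-1])
go(.074,-.045,.132)
"
```

```text
clock 3.02 at [ 0.073  -0.0436] z 0.1699 q7 0.11 w 0.0162 F [-0.6  0.6  0.2]
dx,dy,dz cm [3.79 0.1  0.15] twist [('x', np.float64(0.003)), ('y', np.float64(-1.568))] axes down [ 0.001  0.001 -1.   ]
```

View pics/s4.png

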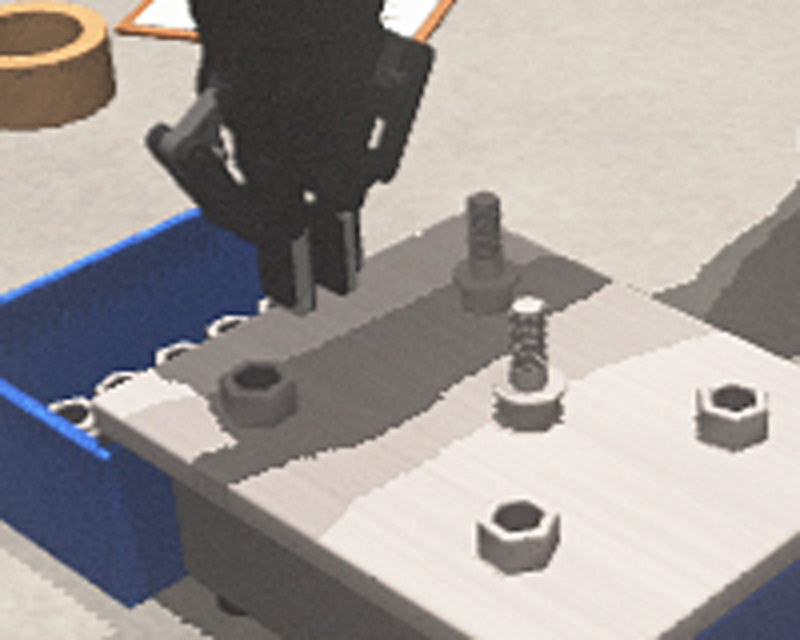

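```bash
python3 -c "
from h import *
s=sensors.observe()['position']
p=np.array([*(s[:2]+.008*EX+.011*EY),s[2]-.008]); print('pred inner corner',(proj('scene',p)-[110,110])*4)
o,d=ray('scene',(185.75,188)); o2,d2=ray('scene',(182,160.4))
for z in (.162,.17,.18,.19,.2):
  q=o+d*(z-o[2])/d[2]; q2=o2+d2*(z+.051-o2[2])/d2[2]; print(z,tosc(q).round(4),tosc(q2).round(4))
"
```

```text
pred inner corner [321.52433288 378.96863832]
0.162 [ 0.0509 -0.0787] [ 0.0471 -0.0867]
0.17 [ 0.059  -0.0685] [ 0.0562 -0.0751]
0.18 [ 0.0691 -0.0557] [ 0.0676 -0.0607]
0.19 [ 0.0792 -0.0429] [ 0.079  -0.0462]
0.2 [ 0.0893 -0.0302] [ 0.0904 -0.0317]
```

>>> arm_command --commands '[{"dx": 0.8,"dy": 0.1,"dz": 0.1,"twist": 0},{"dx": 1.6,"dy": 0.1,"dz": 0.1,"twist": 0},{"dx": 2.3,"dy": 0.1,"dz": 0.1,"twist": 0},{"dx": 2.9,"dy": 0.1,"dz": 0.1,"twist": 0},{"dx": 2.9,"dy": 0.1,"dz": 0.1,"twist": 0},{"dx": 2.9,"dy": 0.1,"dz": 0.1,"twist": 0}]'

```text
clock: 3.52
position: [0.65, -0.0837, 0.1406]
tool_rot: [3.11, 1.57, 1.338]
force: [-0.6, -0.4, 0.2]
grip_width: 0.0162
```

```bash
python3 -c "
from h import *
im=imaging.grab_frame('scene'); cv2.imwrite('pics/s5.png',cv2.resize(im[110:270,110:310],None,fx=4,fy=4,interpolation=2)[:,:,::-1])
go(.074,-.045,.132)
"
```

```text
clock 3.57 at [ 0.0741 -0.0446] z 0.141 q7 0.12 w 0.0162 F [0.4 0.2 0.2]
dx,dy,dz cm [ 0.9  -0.01  0.04] twist [('x', np.float64(0.003)), ('y', np.float64(-1.568))] axes down [ 0.001  0.001 -1.   ]
```

View pics/s5.png

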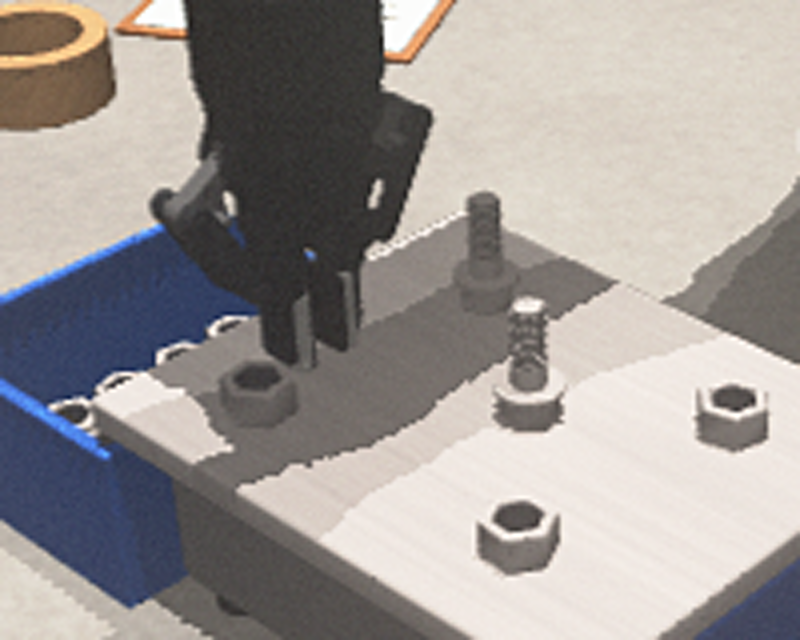

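```bash
python3 -c "
from h import *
from scipy.optimize import least_squares
obs=[((.6498,-.0828,.2208),(182,160.4)),((.6490,-.0825,.1699),(185.75,188)),((.65,-.0837,.141),(186.5,201.75))]
f=lambda o:np.concatenate([proj('scene',np.array(p)+o)-u for p,u in obs])
r=least_squares(f,[0,0,0]);print(r.x,r.fun.round(2), 'in scale',EX@r.x[:2],EY@r.x[:2]); J=r.jac;print(np.sqrt(np.diag(np.linalg.inv(J.T@J)))*.5)
print('expected corner offset',(.008*EX+.011*EY))
for z in (-.008,.0,.024):
  g=lambda o:f([o[0],o[1],z]); q=least_squares(g,[0,0]); print(z,q.x,np.abs(q.fun).max())
"
```

```text
[0.01156923 0.00334964 0.02505016] [ 0.57  0.13 -0.15 -0.53 -0.45  0.4 ] in scale 0.010649589314116487 0.005626139990494276
[0.00942037 0.00791629 0.00737615]
expected corner offset [0.01006444 0.00914915]
-0.008 [-0.03050288 -0.03198653] 1.7634362792719003
0.0 [-0.02031862 -0.02343299] 1.390501588096214
0.024 [0.01023248 0.00222688] 0.5793901706502709
```

>>> arm_command --commands '[{"dx": 0.5,"dy": 0,"dz": 0,"twist": 0},{"dx": 1.0,"dy": 0,"dz": 0,"twist": 0},{"dx": 1.0,"dy": 0,"dz": 0,"twist": 0},{"dx": 1.0,"dy": 0,"dz": 0,"twist": 0}]'

```text
clock: 3.9
position: [0.65, -0.0837, 0.1307]
tool_rot: [3.031, 1.57, 1.259]
force: [-0.3, 0.3, -0.4]
grip_width: 0.0162
```

```bash
python3 -c "
from h import *
im=imaging.grab_frame('scene'); cv2.imwrite('pics/s6.png',cv2.resize(im[150:250,130:280],None,fx=5,fy=5,interpolation=2)[:,:,::-1])
go(.074,-.045,.126)
s=sensors.observe()['position']
for z in (-.008,.025):
  for e in (-.008,.008): print(z,e,(proj('scene',np.array([*(s[:2]+e*EX+.011*EY),s[2]+z]))-[130,150])*5)
"
```

```text
clock 3.95 at [ 0.0741 -0.0446] z 0.1309 q7 0.12 w 0.0162 F [ 0.9 -0.4  0.1]
dx,dy,dz cm [ 0.49 -0.01  0.04] twist [('x', np.float64(0.003)), ('y', np.float64(-1.568))] axes down [ 0.001  0.001 -1.   ]
-0.008 -0.008 [340.51195449 347.81103371]
-0.008 0.008 [306.04278742 367.64693361]
0.025 -0.008 [334.06377349 269.20848942]
0.025 0.008 [298.78656495 288.57831014]
```

View pics/s6.png

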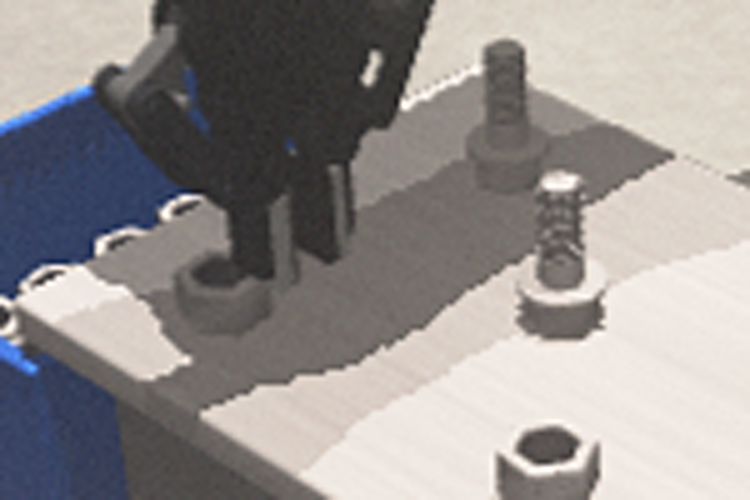

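The tips in the picture lie at (296,285) and (335,262). That matches tips about 25 mm higher than the stated offset, with the lateral position right. The finger also stands in front of the nut. I'll step down slowly and watch the force.

>>> arm_command --commands '[{"dx": 0.2,"dy": 0,"dz": 0,"twist": 0},{"dx": 0.4,"dy": 0,"dz": 0,"twist": 0},{"dx": 0.6,"dy": 0,"dz": 0,"twist": 0}]'

```text
clock: 4.2
position: [0.6502, -0.0837, 0.1248]
tool_rot: [2.478, 1.57, 0.706]
force: [0.1, -0.3, -0.2]
grip_width: 0.016
```

>>> arm_command --commands '[{"dx": 0.2,"dy": 0,"dz": 0,"twist": 0},{"dx": 0.3,"dy": 0,"dz": 0,"twist": 0},{"dx": 0.3,"dy": 0,"dz": 0,"twist": 0}]'

```text
clock: 4.45
position: [0.6501, -0.0837, 0.1215]
tool_rot: [2.794, 1.57, 1.022]
force: [0.4, 0.5, -0.2]
grip_width: 0.0162
```

There is no contact at TCP 0.1215, so the tips really are higher than the stated 8 mm offset would put them. I'll keep lowering.

>>> arm_command --commands '[{"dx": 0.4,"dy": 0,"dz": 0,"twist": 0},{"dx": 0.8,"dy": 0,"dz": 0,"twist": 0},{"dx": 1.1,"dy": 0,"dz": 0,"twist": 0},{"dx": 1.3,"dy": 0,"dz": 0,"twist": 0},{"dx": 1.3,"dy": 0,"dz": 0,"twist": 0}]'

```text
clock: 4.87
position: [0.6498, -0.0836, 0.1078]
tool_rot: [-2.231, 1.57, 2.28]
force: [0.7, -0.0, -0.6]
grip_width: 0.0164
```

```bash
python3 -c "
from h import *
im=imaging.grab_frame('scene'); cv2.imwrite('pics/s7.png',cv2.resize(im[150:250,130:280],None,fx=5,fy=5,interpolation=2)[:,:,::-1])
go(.074,-.045,.1)
s=sensors.observe()['position']
for z in (.02,.025):
  for e in (-.008,.008): print(z,e,(proj('scene',np.array([*(s[:2]+e*EX+.011*EY),s[2]+z]))-[130,150])*5)
"
```

```text
clock 4.92 at [ 0.0738 -0.0446] z 0.1082 q7 0.13 w 0.0163 F [-0.3 -0.1  1.1]
dx,dy,dz cm [0.82 0.02 0.04] twist [('x', np.float64(0.003)), ('y', np.float64(-1.568))] axes down [-0.     0.001 -1.   ]
0.02 -0.008 [339.91329955 335.17302159]
0.02 0.008 [305.32785933 354.93159118]
0.025 -0.008 [338.94856273 323.39618027]
0.025 0.008 [304.24225078 343.08639775]
```

View pics/s7.png

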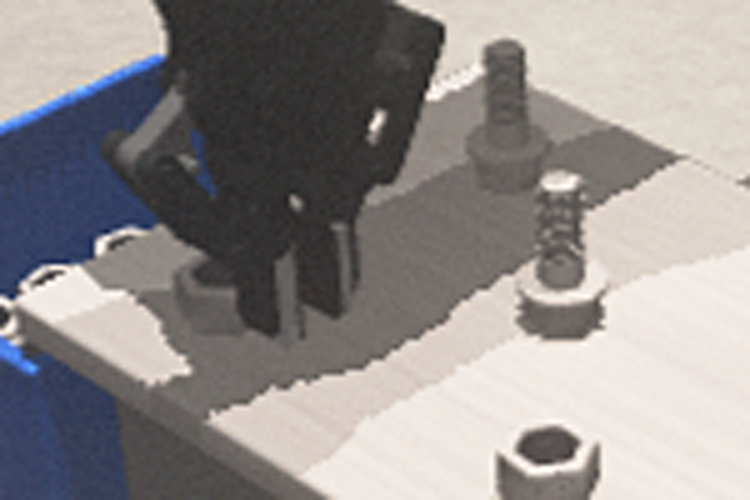

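>>> arm_command --commands '[{"dx": 0.3,"dy": 0,"dz": 0,"twist": 0},{"dx": 0.6,"dy": 0,"dz": 0,"twist": 0},{"dx": 0.9,"dy": 0,"dz": 0,"twist": 0},{"dx": 1.1,"dy": 0,"dz": 0,"twist": 0},{"dx": 1.1,"dy": 0,"dz": 0,"twist": 0}]'

```text
clock: 5.33
position: [0.6497, -0.0836, 0.0966]
tool_rot: [-2.042, 1.57, 2.469]
force: [-0.2, 1.1, 0.4]
grip_width: 0.0163
```

```bash
python3 -c "
from h import *
im=imaging.grab_frame('scene'); cv2.imwrite('pics/s8.png',cv2.resize(im[150:250,130:280],None,fx=5,fy=5,interpolation=2)[:,:,::-1])
go(.074,-.150,.0965)
"
```

```text
clock 5.38 at [ 0.0737 -0.0446] z 0.0969 q7 0.14 w 0.0164 F [-0.5  0.3  0.4]
dx,dy,dz cm [ 0.04 -0.   10.54] twist [('x', np.float64(0.003)), ('y', np.float64(-1.568))] axes down [-0.001  0.001 -1.   ]
```

View pics/s8.png

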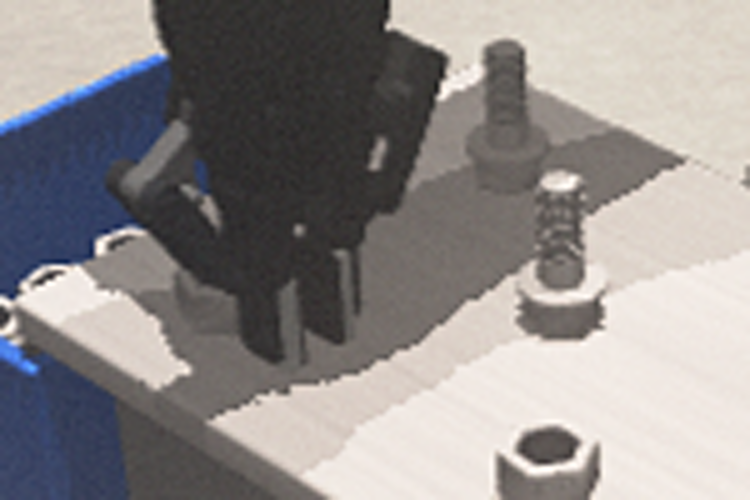

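>>> arm_command --commands '[{"dx": 0,"dy": 0,"dz": 0.4,"twist": 0},{"dx": 0,"dy": 0,"dz": 0.8,"twist": 0},{"dx": 0,"dy": 0,"dz": 1.2,"twist": 0},{"dx": 0,"dy": 0,"dz": 1.6,"twist": 0},{"dx": 0,"dy": 0,"dz": 2.0,"twist": 0},{"dx": 0,"dy": 0,"dz": 2.5,"twist": 0},{"dx": 0,"dy": 0,"dz": 3.0,"twist": 0},{"dx": 0,"dy": 0,"dz": 3.5,"twist": 0},{"dx": 0,"dy": 0,"dz": 4.0,"twist": 0},{"dx": 0,"dy": 0,"dz": 4.5,"twist": 0},{"dx": 0,"dy": 0,"dz": 5.0,"twist": 0}]'

```text
clock: 6.3
position: [0.6397, -0.1332, 0.0969]
tool_rot: [-2.192, 1.57, 2.319]
force: [0.1, 0.9, 0.7]
grip_width: 0.0161
```

```bash
python3 -c "
from h import *
im=imaging.grab_frame('scene'); cv2.imwrite('pics/s9.png',cv2.resize(im[150:250,100:250],None,fx=5,fy=5,interpolation=2)[:,:,::-1])
go(.074,-.150,.0965)
"
```

```text
clock 6.35 at [ 0.0738 -0.0965] z 0.097 q7 0.21 w 0.0163 F [-0.5 -1.1 -0.4]
dx,dy,dz cm [0.05 0.01 5.35] twist [('x', np.float64(0.002)), ('y', np.float64(-1.569))] axes down [-0.001 -0.    -1.   ]
```

View pics/s9.png

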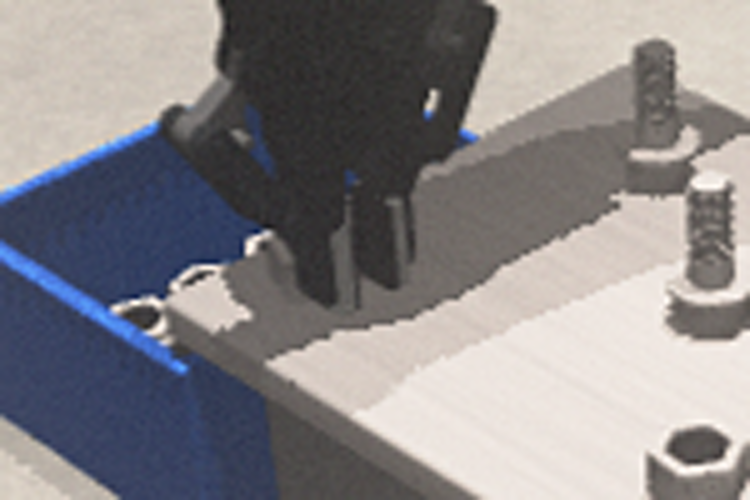

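>>> arm_command --commands '[{"dx": 0,"dy": 0,"dz": 0.5,"twist": 0},{"dx": 0,"dy": 0,"dz": 1.0,"twist": 0},{"dx": 0,"dy": 0,"dz": 1.5,"twist": 0},{"dx": 0,"dy": 0,"dz": 2.0,"twist": 0},{"dx": 0,"dy": 0,"dz": 2.5,"twist": 0},{"dx": 0,"dy": 0,"dz": 3.0,"twist": 0},{"dx": 0,"dy": 0,"dz": 3.5,"twist": 0},{"dx": 0,"dy": 0,"dz": 4.0,"twist": 0},{"dx": 0,"dy": 0,"dz": 4.5,"twist": 0},{"dx": 0,"dy": 0,"dz": 5.0,"twist": 0},{"dx": 0,"dy": 0,"dz": 5.5,"twist": 0},{"dx": 0,"dy": 0,"dz": 5.5,"twist": 0}]'

```text
clock: 7.35
position: [0.628, -0.1897, 0.0971]
tool_rot: [-0.627, 1.57, -2.401]
force: [-0.3, 0.5, 0.1]
grip_width: 0.0159
```

```bash
python3 -c "
from h import *
im=imaging.grab_frame('scene'); cv2.imwrite('pics/s10.png',cv2.resize(im[130:260,60:260],None,fx=4,fy=4,interpolation=2)[:,:,::-1])
go(.070,.115,.180)
"
```

```text
clock 7.4 at [ 0.0738 -0.1522] z 0.097 q7 0.3 w 0.0162 F [-0.7 -1.1 -1. ]
dx,dy,dz cm [ -8.31  -0.36 -26.72] twist [('x', np.float64(0.001)), ('y', np.float64(-1.57))] axes down [-0.001 -0.    -1.   ]
```

View pics/s10.png

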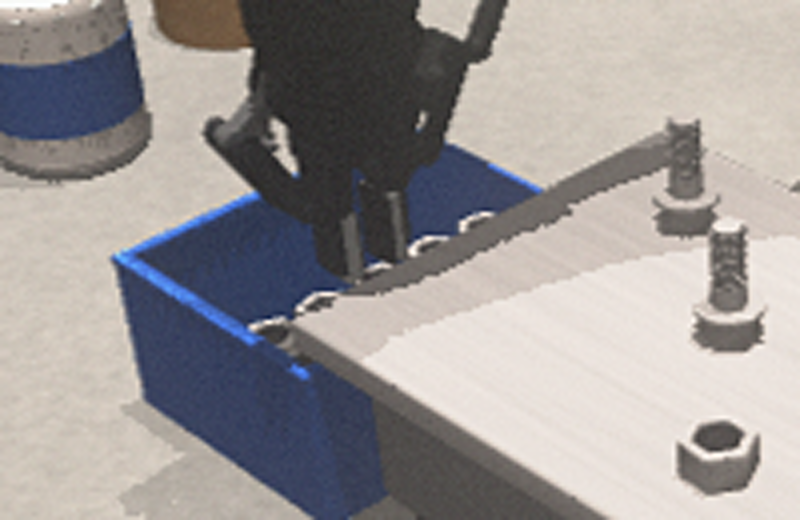

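Nut B is off the platform. Next I go behind nut A.

>>> arm_command --commands '[{"dx": -2.5,"dy": 0,"dz": 0,"twist": 0},{"dx": -5.5,"dy": 0,"dz": 0,"twist": 0},{"dx": -6,"dy": 0,"dz": -3,"twist": 0},{"dx": -6,"dy": -0.1,"dz": -6,"twist": 0},{"dx": -6,"dy": -0.2,"dz": -9,"twist": 0},{"dx": -6,"dy": -0.3,"dz": -12.5,"twist": 0},{"dx": -6,"dy": -0.3,"dz": -16,"twist": 0},{"dx": -6,"dy": -0.3,"dz": -19.5,"twist": 0},{"dx": -6,"dy": -0.3,"dz": -23,"twist": 0},{"dx": -6,"dy": -0.3,"dz": -26,"twist": 0},{"dx": -6,"dy": -0.3,"dz": -26.7,"twist": 0},{"dx": -6,"dy": -0.3,"dz": -26.7,"twist": 0}]'

```text
clock: 8.4
position: [0.6791, 0.0769, 0.1564]
tool_rot: [-2.005, 1.569, 2.509]
force: [0.8, 0.2, 0.0]
grip_width: 0.0164
```

```bash
python3 -c "
from h import *
im=imaging.grab_frame('top'); cv2.imwrite('pics/t2.png',cv2.resize(im[110:310,180:440],None,fx=3,fy=3,interpolation=2)[:,:,::-1])
im=imaging.grab_frame('scene'); cv2.imwrite('pics/s11.png',cv2.resize(im[130:290,130:330],None,fx=4,fy=4,interpolation=2)[:,:,::-1])
go(.070,.115,.0965)
"
```

```text
clock 8.5 at [0.0705 0.1144] z 0.1568 q7 -0.13 w 0.0163 F [-1.  -0.8 -0.5]
dx,dy,dz cm [ 6.03 -0.05 -0.07] twist [('x', np.float64(0.001)), ('y', np.float64(-1.569))] axes down [-0.001 -0.001 -1.   ]
```

View pics/t2.png

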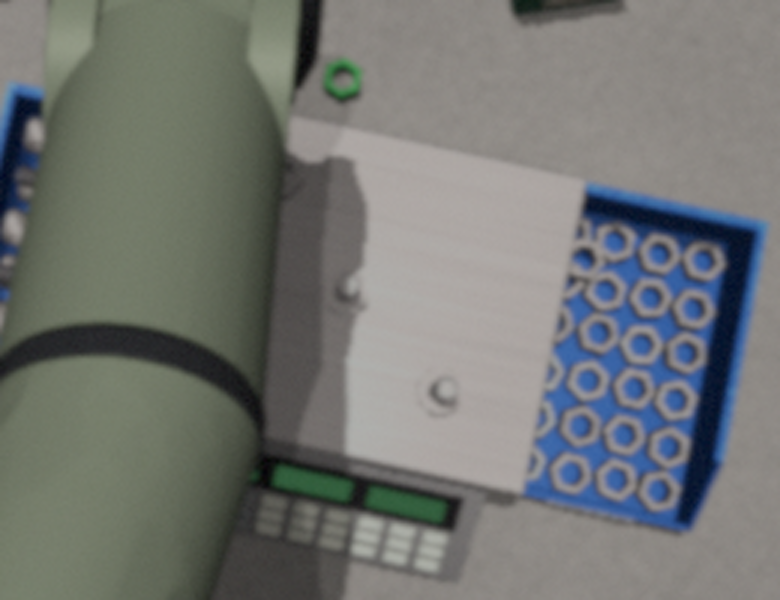

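View pics/s11.png

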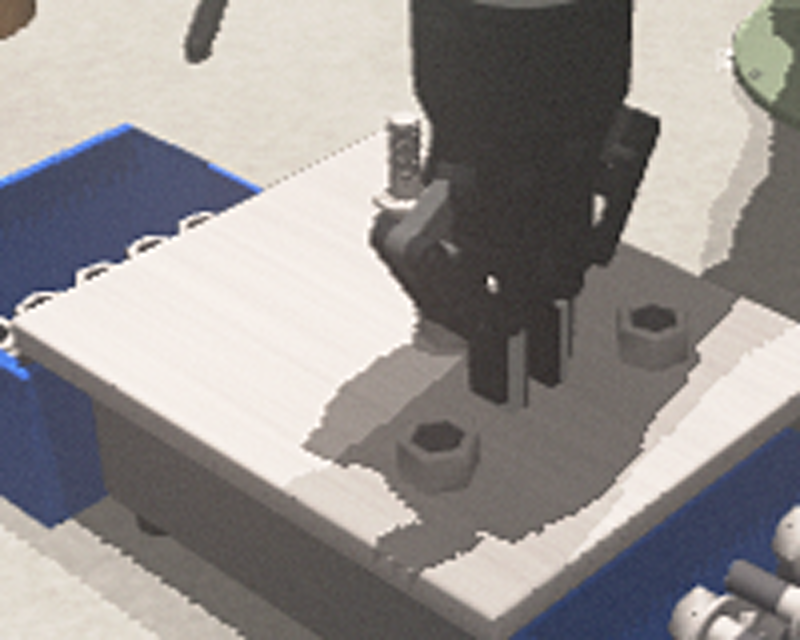

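The top view shows nut B in the nut bin at crop (585,258), and both bolts are standing. In the scene view the tool is behind nut A. I'll lower it and sweep.

>>> arm_command --commands '[{"dx": 1.5,"dy": 0,"dz": 0,"twist": 0},{"dx": 3,"dy": 0,"dz": 0,"twist": 0},{"dx": 4.5,"dy": 0,"dz": 0,"twist": 0},{"dx": 5.5,"dy": 0,"dz": 0,"twist": 0},{"dx": 6,"dy": 0,"dz": 0,"twist": 0},{"dx": 6,"dy": 0,"dz": 0,"twist": 0},{"dx": 6,"dy": 0,"dz": 0.5,"twist": 0},{"dx": 6,"dy": 0,"dz": 1.0,"twist": 0},{"dx": 6,"dy": 0,"dz": 1.5,"twist": 0},{"dx": 6,"dy": 0,"dz": 2.0,"twist": 0},{"dx": 6,"dy": 0,"dz": 2.5,"twist": 0},{"dx": 6,"dy": 0,"dz": 3.0,"twist": 0}]'

```text
clock: 9.5
position: [0.6728, 0.0426, 0.0972]
tool_rot: [-0.401, 1.57, -2.175]
force: [0.8, 0.4, 0.4]
grip_width: 0.0164
```

```bash
python3 -c "
from h import *
im=imaging.grab_frame('scene'); cv2.imwrite('pics/s12.png',cv2.resize(im[130:290,130:330],None,fx=4,fy=4,interpolation=2)[:,:,::-1])
go(.070,-.153,.0965)
"
```

```text
clock 9.55 at [0.0707 0.0824] z 0.0972 q7 -0.06 w 0.016 F [-0.6 -1.  -0.3]
dx,dy,dz cm [ 0.1  -0.07 23.54] twist [('x', np.float64(0.0)), ('y', np.float64(-1.571))] axes down [-0.001 -0.001 -1.   ]
```

View pics/s12.png

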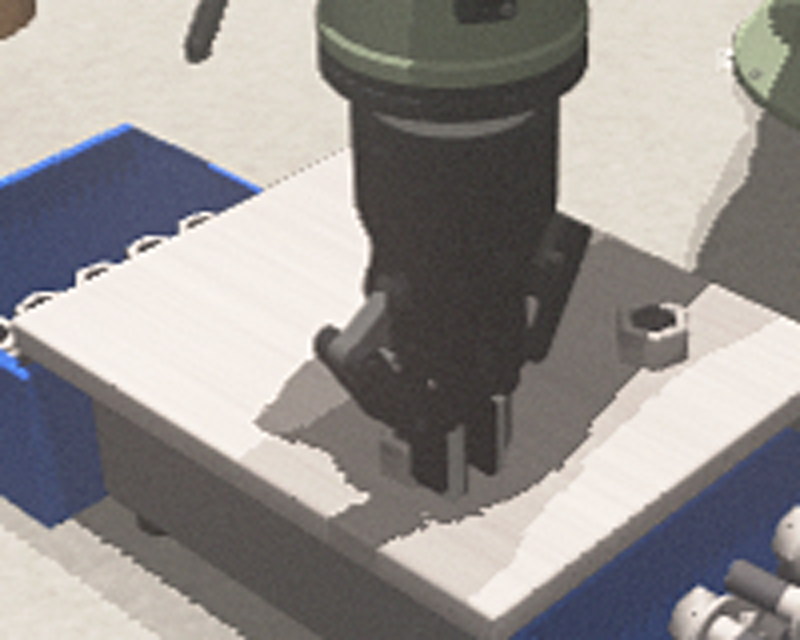

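>>> arm_command --commands '[{"dx": 0,"dy": 0,"dz": 0.6,"twist": 0},{"dx": 0,"dy": 0,"dz": 1.2,"twist": 0},{"dx": 0,"dy": 0,"dz": 1.8,"twist": 0},{"dx": 0,"dy": 0,"dz": 2.4,"twist": 0},{"dx": 0,"dy": 0,"dz": 3.0,"twist": 0},{"dx": 0,"dy": 0,"dz": 3.6,"twist": 0},{"dx": 0,"dy": 0,"dz": 4.2,"twist": 0},{"dx": 0,"dy": 0,"dz": 4.8,"twist": 0},{"dx": 0,"dy": 0,"dz": 5.4,"twist": 0}]'

```text
clock: 10.3
position: [0.6616, -0.0121, 0.0972]
tool_rot: [-0.232, 1.569, -2.007]
force: [-0.5, -0.2, -0.3]
grip_width: 0.0165
```

```bash
python3 -c "
from h import *
im=imaging.grab_frame('scene'); cv2.imwrite('pics/s13.png',cv2.resize(im[120:280,130:330],None,fx=4,fy=4,interpolation=2)[:,:,::-1])
go(.070,-.153,.0965)
"
```

```text
clock 10.35 at [0.0708 0.0263] z 0.0973 q7 0.02 w 0.0165 F [ 0.6 -1.4 -0.7]
dx,dy,dz cm [ 0.12 -0.06 17.92] twist [('x', np.float64(-0.001)), ('y', np.float64(1.57))] axes down [-0.001 -0.002 -1.   ]
```

View pics/s13.png

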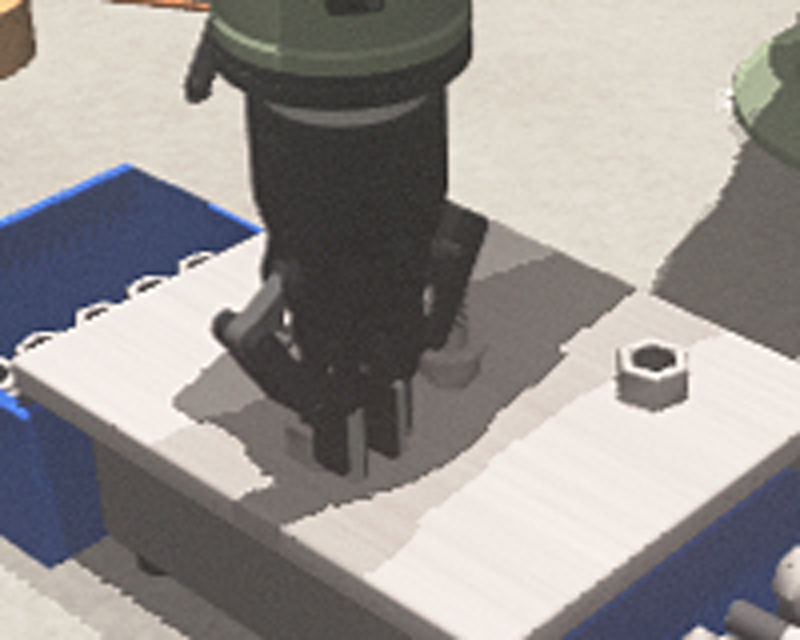

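>>> arm_command --commands '[{"dx": 0,"dy": 0,"dz": 0.6,"twist": 0},{"dx": 0,"dy": 0,"dz": 1.2,"twist": 0},{"dx": 0,"dy": 0,"dz": 1.8,"twist": 0},{"dx": 0,"dy": 0,"dz": 2.4,"twist": 0},{"dx": 0,"dy": 0,"dz": 3.0,"twist": 0},{"dx": 0,"dy": 0,"dz": 3.6,"twist": 0},{"dx": 0,"dy": 0,"dz": 4.2,"twist": 0},{"dx": 0,"dy": 0,"dz": 4.8,"twist": 0},{"dx": 0,"dy": 0,"dz": 5.4,"twist": 0},{"dx": 0,"dy": 0,"dz": 6.0,"twist": 0},{"dx": 0,"dy": 0,"dz": 6.6,"twist": 0},{"dx": 0,"dy": 0,"dz": 7.2,"twist": 0}]'

```text
clock: 11.35
position: [0.6465, -0.0847, 0.0975]
tool_rot: [-0.128, 1.569, -1.904]
force: [-0.0, 0.1, 0.2]
grip_width: 0.0159
```

```bash
python3 -c "
from h import *
im=imaging.grab_frame('scene'); cv2.imwrite('pics/s14.png',cv2.resize(im[120:280,90:290],None,fx=4,fy=4,interpolation=2)[:,:,::-1])
go(.070,-.153,.0965)
"
```

```text
clock 11.4 at [ 0.0706 -0.0479] z 0.0975 q7 0.13 w 0.0161 F [-0.1 -1.8  0.3]
dx,dy,dz cm [ 0.14 -0.04 10.51] twist [('x', np.float64(-0.002)), ('y', np.float64(1.568))] axes down [-0.001 -0.003 -1.   ]
```

View pics/s14.png

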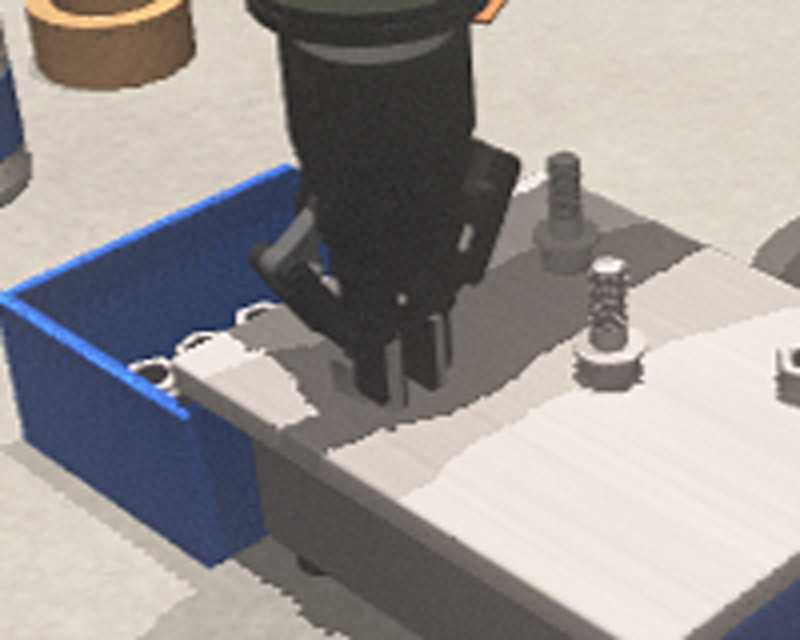

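>>> arm_command --commands '[{"dx": 0,"dy": 0,"dz": 0.6,"twist": 0},{"dx": 0,"dy": 0,"dz": 1.2,"twist": 0},{"dx": 0,"dy": 0,"dz": 1.8,"twist": 0},{"dx": 0,"dy": 0,"dz": 2.5,"twist": 0},{"dx": 0,"dy": 0,"dz": 3.2,"twist": 0},{"dx": 0,"dy": 0,"dz": 4.0,"twist": 0},{"dx": 0,"dy": 0,"dz": 5,"twist": 0},{"dx": 0,"dy": 0,"dz": 6,"twist": 0},{"dx": 0,"dy": 0,"dz": 7,"twist": 0},{"dx": 0,"dy": 0,"dz": 8,"twist": 0},{"dx": 0,"dy": 0,"dz": 9,"twist": 0},{"dx": 0,"dy": 0,"dz": 10,"twist": 0}]'

```text
clock: 12.4
position: [0.6254, -0.1853, 0.0979]
tool_rot: [-0.056, 1.568, -1.834]
force: [-0.0, -0.3, 0.3]
grip_width: 0.016
```

>>> arm_command --commands '[{"dx": 0,"dy": 0,"dz": 0.5,"twist": 0},{"dx": 0,"dy": 0,"dz": 0.6,"twist": 0}]'

```text
clock: 12.57
position: [0.6237, -0.193, 0.098]
tool_rot: [-0.017, 1.567, -1.797]
force: [-0.1, 0.1, -0.3]
grip_width: 0.0168
```

```bash
python3 -c "
from h import *
im=imaging.grab_frame('scene'); cv2.imwrite('pics/s15.png',cv2.resize(im[120:280,90:290],None,fx=4,fy=4,interpolation=2)[:,:,::-1])
go(-.10,.079,.165)
"
```

```text
clock 12.62 at [ 0.0703 -0.1561] z 0.0979 q7 0.29 w 0.0164 F [ 0.1 -1.  -0.1]
dx,dy,dz cm [ -6.78 -17.12 -23.43] twist [('x', np.float64(-0.004)), ('y', np.float64(1.567))] axes down [-0.001 -0.003 -1.   ]
```

View pics/s15.png

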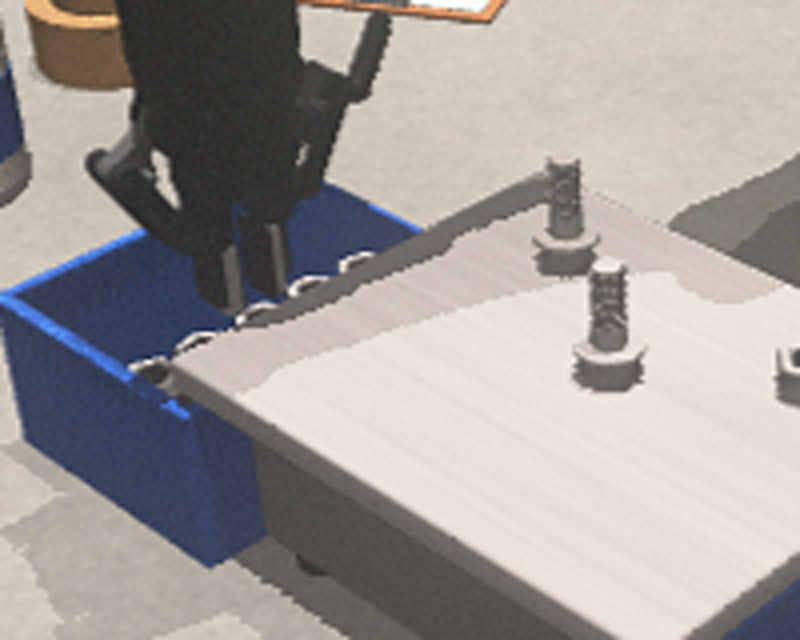

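>>> arm_command --commands '[{"dx": -3,"dy": 0,"dz": 0,"twist": 0},{"dx": -6,"dy": 0,"dz": 0,"twist": 0},{"dx": -8.3,"dy": 0,"dz": 0,"twist": 0},{"dx": -8.3,"dy": -1.7,"dz": -2.3,"twist": 0.12},{"dx": -8.3,"dy": -3.4,"dz": -4.6,"twist": 0.24},{"dx": -8.3,"dy": -5.1,"dz": -7,"twist": 0.36},{"dx": -8.3,"dy": -6.8,"dz": -9.3,"twist": 0.48},{"dx": -8.3,"dy": -8.5,"dz": -11.6,"twist": 0.6},{"dx": -8.3,"dy": -10.2,"dz": -14,"twist": 0.72},{"dx": -8.3,"dy": -12,"dz": -16.4,"twist": 0.84},{"dx": -8.3,"dy": -13.7,"dz": -18.7,"twist": 0.96},{"dx": -8.3,"dy": -15.4,"dz": -21,"twist": 1.08}]'

```text
clock: 13.62
position: [0.5159, 0.0473, 0.1803]
tool_rot: [1.045, 1.568, -1.818]
force: [1.5, -0.3, 0.5]
grip_width: 0.0165
```

```bash
python3 -c "
from h import *
go(-.103,.079,.165)
"
```

```text
clock 13.62 at [-0.084   0.0565] z 0.1803 q7 -1.05 w 0.0165 F [ 1.5 -0.3  0.5]
dx,dy,dz cm [ 1.53 -2.88  0.63] twist [('x', np.float64(-1.089)), ('y', np.float64(0.482))] axes down [-0.001 -0.002 -1.   ]
```

>>> arm_command --commands '[{"dx": 0.5,"dy": -1,"dz": 0.2,"twist": 0.12},{"dx": 1,"dy": -2,"dz": 0.4,"twist": 0.24},{"dx": 1.5,"dy": -2.9,"dz": 0.6,"twist": 0.36},{"dx": 1.5,"dy": -2.9,"dz": 0.6,"twist": 0.48},{"dx": 1.5,"dy": -2.9,"dz": 0.6,"twist": 0.48},{"dx": 1.5,"dy": -2.9,"dz": 0.6,"twist": 0.48}]'

```text
clock: 14.12
position: [0.5021, 0.074, 0.1652]
tool_rot: [1.526, 1.568, -1.813]
force: [0.1, 0.1, 0.7]
grip_width: 0.016
```

```bash
python3 -c "
from h import *
im=imaging.grab_frame('scene'); cv2.imwrite('pics/s16.png',cv2.resize(im[120:300,190:390],None,fx=3.3,fy=3.3,interpolation=2)[:,:,::-1])
im=imaging.grab_frame('top'); cv2.imwrite('pics/t3.png',cv2.resize(im[110:310,180:440],None,fx=3,fy=3,interpolation=2)[:,:,::-1])
go(-.103,.079,.0965)
"
```

```text
clock 14.22 at [-0.1026  0.0794] z 0.1654 q7 -1.46 w 0.016 F [-0.1 -0.1 -0.1]
dx,dy,dz cm [6.89 0.02 0.04] twist [('x', np.float64(-1.565)), ('y', np.float64(0.006))] axes down [-0.    -0.002 -1.   ]
```

View pics/s16.png

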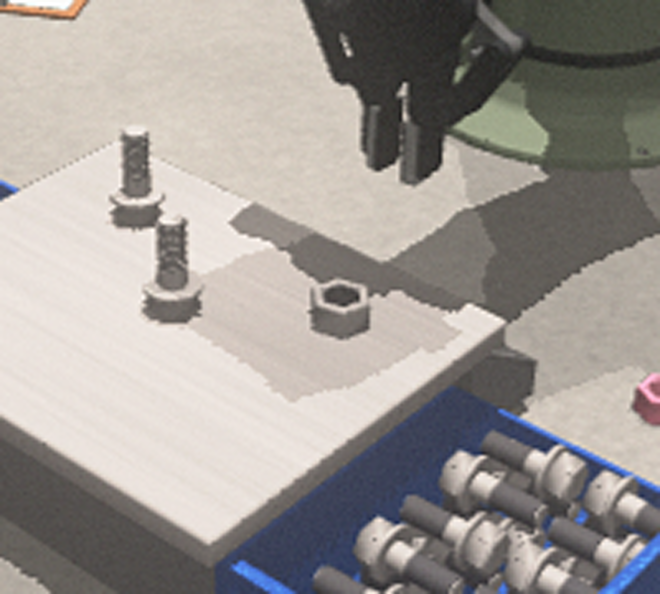

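View pics/t3.png

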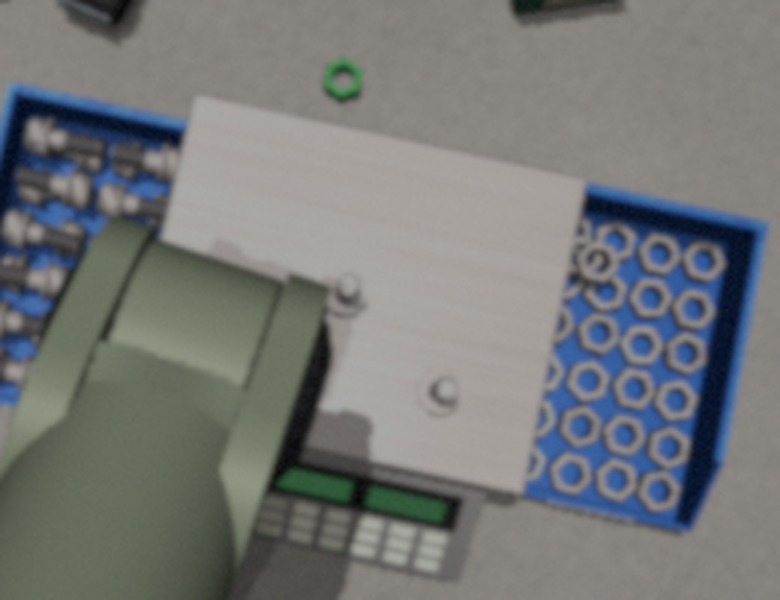

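Nut A is in the bin at top crop (598,262), next to or on top of nut B. Both bolts are standing. I'll lower behind nut C, at scene crop (340,305), and push it towards +x.

>>> arm_command --commands '[{"dx": 1.5,"dy": 0,"dz": 0,"twist": 0},{"dx": 3,"dy": 0,"dz": 0,"twist": 0},{"dx": 4.5,"dy": 0,"dz": 0,"twist": 0},{"dx": 5.8,"dy": 0,"dz": 0,"twist": 0},{"dx": 6.8,"dy": 0,"dz": 0,"twist": 0},{"dx": 6.8,"dy": 0,"dz": 0,"twist": 0}]'

```text
clock: 14.72
position: [0.5017, 0.073, 0.0962]
tool_rot: [1.101, 1.568, -2.237]
force: [0.1, -0.2, 0.0]
grip_width: 0.0163
```

```bash
python3 -c "
from h import *
im=imaging.grab_frame('scene'); cv2.imwrite('pics/s17.png',cv2.resize(im[120:300,190:390],None,fx=3.3,fy=3.3,interpolation=2)[:,:,::-1])
go(.043,.080,.0965)
"
```

```text
clock 14.77 at [-0.1027  0.0788] z 0.0972 q7 -1.37 w 0.0164 F [-0.9 -0.1 -0.4]
dx,dy,dz cm [  0.05  -0.03 -14.57] twist [('x', np.float64(-1.564)), ('y', np.float64(0.007))] axes down [-0.001 -0.002 -1.   ]
```

View pics/s17.png

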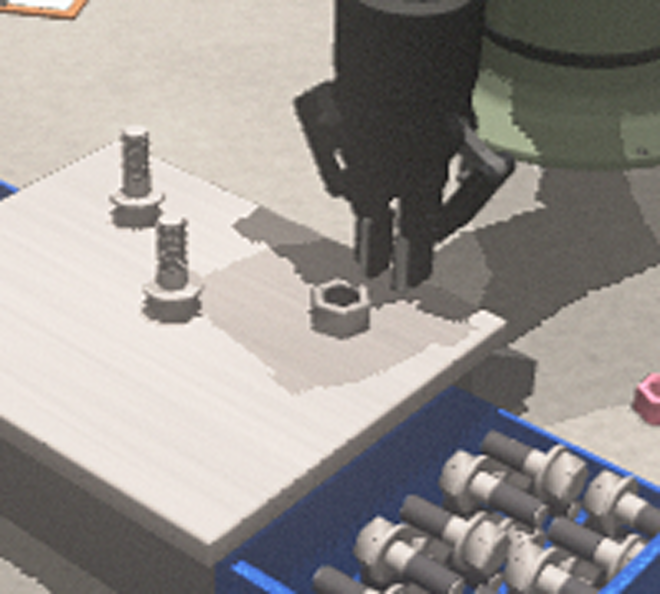

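>>> arm_command --commands '[{"dx": 0,"dy": -0.4,"dz": -0.4,"twist": 0},{"dx": 0,"dy": -0.4,"dz": -0.9,"twist": 0},{"dx": 0,"dy": -0.4,"dz": -1.4,"twist": 0},{"dx": 0,"dy": -0.4,"dz": -1.9,"twist": 0},{"dx": 0,"dy": -0.4,"dz": -2.4,"twist": 0},{"dx": 0,"dy": -0.4,"dz": -3.0,"twist": 0},{"dx": 0,"dy": -0.4,"dz": -3.6,"twist": 0},{"dx": 0,"dy": -0.4,"dz": -4.2,"twist": 0},{"dx": 0,"dy": -0.4,"dz": -4.8,"twist": 0},{"dx": 0,"dy": -0.4,"dz": -5.4,"twist": 0}]'

```text
clock: 15.6
position: [0.5564, 0.0661, 0.0971]
tool_rot: [1.296, 1.568, -2.043]
force: [-0.5, 0.1, 0.8]
grip_width: 0.0161
```

```bash
python3 -c "
from h import *
im=imaging.grab_frame('scene'); cv2.imwrite('pics/s18.png',cv2.resize(im[120:300,190:390],None,fx=3.3,fy=3.3,interpolation=2)[:,:,::-1])
go(.043,.083,.0965)
"
```

```text
clock 15.65 at [-0.0471  0.083 ] z 0.0972 q7 -1.37 w 0.0161 F [-0.2  0.  -0.9]
dx,dy,dz cm [ 0.07  0.06 -9.01] twist [('x', np.float64(-1.564)), ('y', np.float64(0.007))] axes down [-0.    -0.003 -1.   ]
```

View pics/s18.png

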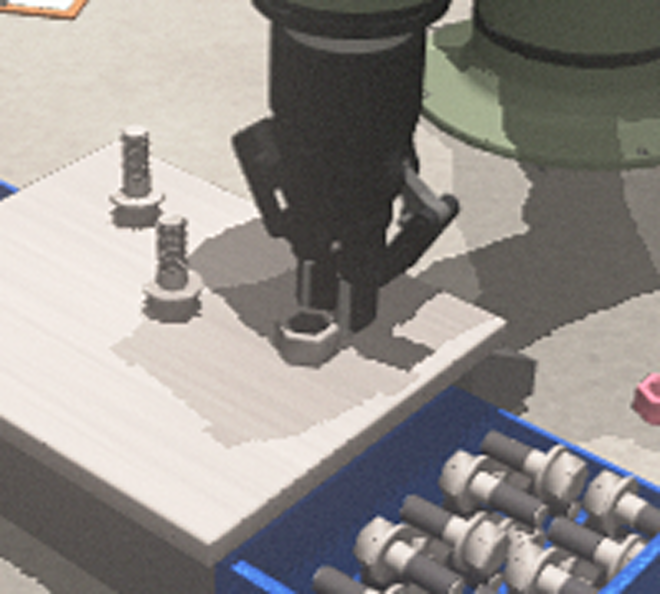

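>>> arm_command --commands '[{"dx": 0,"dy": 0,"dz": -0.6,"twist": 0},{"dx": 0,"dy": 0,"dz": -1.2,"twist": 0},{"dx": 0,"dy": 0,"dz": -1.9,"twist": 0},{"dx": 0,"dy": 0,"dz": -2.6,"twist": 0},{"dx": 0,"dy": 0,"dz": -3.4,"twist": 0},{"dx": 0,"dy": 0,"dz": -4.2,"twist": 0},{"dx": 0,"dy": 0,"dz": -5,"twist": 0},{"dx": 0,"dy": 0,"dz": -5.8,"twist": 0},{"dx": 0,"dy": 0,"dz": -6.6,"twist": 0},{"dx": 0,"dy": 0,"dz": -7.4,"twist": 0},{"dx": 0,"dy": 0,"dz": -8.2,"twist": 0},{"dx": 0,"dy": 0,"dz": -9.0,"twist": 0}]'

```text
clock: 16.65
position: [0.6464, 0.0481, 0.0972]
tool_rot: [1.605, 1.568, -1.735]
force: [-0.8, 0.4, -0.0]
grip_width: 0.0158
```

```bash
python3 -c "
from h import *
im=imaging.grab_frame('scene'); cv2.imwrite('pics/s19.png',cv2.resize(im[120:300,160:360],None,fx=3.3,fy=3.3,interpolation=2)[:,:,::-1])
go(.043,.083,.0965)
"
```

```text
clock 16.7 at [0.0449 0.0836] z 0.0972 q7 -1.38 w 0.016 F [-1.6 -0.4 -0.9]
dx,dy,dz cm [0.07 0.05 0.19] twist [('x', np.float64(-1.564)), ('y', np.float64(0.007))] axes down [ 0.    -0.003 -1.   ]
```

View pics/s19.png

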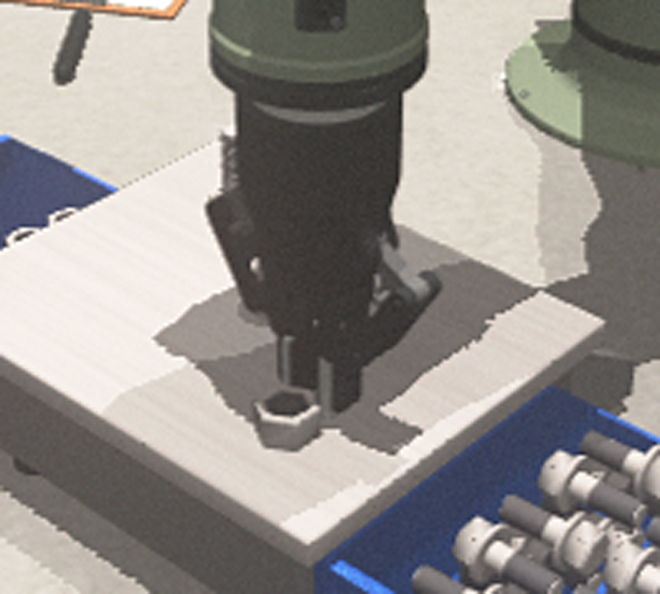

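```bash
python3 -c "
from h import *
for z,p in ((.136,(288,405)),(.127,(288,417))): print(tosc(onz('scene',(p[0]/3.3+160,p[1]/3.3+120),z)))
go(.072,.128,.165)
"
```

```text
[0.06844195 0.08689659]
[0.06706903 0.08544104]
clock 16.7 at [0.0449 0.0836] z 0.0972 q7 -1.38 w 0.016 F [-1.6 -0.4 -0.9]
dx,dy,dz cm [-6.79 -4.4  -2.75] twist [('x', np.float64(-1.564)), ('y', np.float64(0.007))] axes down [ 0.    -0.003 -1.   ]
```

>>> arm_command --commands '[{"dx": 0,"dy": 0,"dz": 1,"twist": 0},{"dx": -1,"dy": 0,"dz": 2,"twist": 0},{"dx": -4,"dy": 0,"dz": 2,"twist": 0},{"dx": -7,"dy": 0,"dz": 2,"twist": -0.1},{"dx": -7,"dy": -1,"dz": 1,"twist": -0.22},{"dx": -7,"dy": -2,"dz": 0,"twist": -0.34},{"dx": -7,"dy": -3,"dz": -1,"twist": -0.46},{"dx": -7,"dy": -4,"dz": -2,"twist": -0.58},{"dx": -7,"dy": -4.5,"dz": -2.8,"twist": -0.7},{"dx": -7,"dy": -4.5,"dz": -2.8,"twist": -0.82},{"dx": -7,"dy": -4.5,"dz": -2.8,"twist": -0.94},{"dx": -7,"dy": -4.5,"dz": -2.8,"twist": -1.06}]'

```text
clock: 17.7
position: [0.6828, 0.0869, 0.1679]
tool_rot: [0.786, 1.567, -1.487]
force: [0.2, -0.1, -0.9]
grip_width: 0.0161
```

```bash
python3 -c "
from h import *
go(.072,.128,.165)
"
```

```text
clock 17.7 at [0.0714 0.1291] z 0.1679 q7 -0.6 w 0.0161 F [ 0.2 -0.1 -0.9]
dx,dy,dz cm [0.29 0.1  0.06] twist [('x', np.float64(-0.498)), ('y', np.float64(1.073))] axes down [ 0.    -0.003 -1.   ]
```

>>> arm_command --commands '[{"dx": 0.1,"dy": 0,"dz": 0,"twist": -0.12},{"dx": 0.2,"dy": 0,"dz": 0,"twist": -0.24},{"dx": 0.2,"dy": 0,"dz": 0,"twist": -0.36},{"dx": 0.2,"dy": 0,"dz": 0,"twist": -0.48},{"dx": 0.2,"dy": 0,"dz": 0,"twist": -0.5},{"dx": 0.2,"dy": 0,"dz": 0,"twist": -0.5}]'

```text
clock: 18.2
position: [0.6821, 0.087, 0.1667]
tool_rot: [0.397, 1.568, -1.378]
force: [0.2, 0.7, -0.2]
grip_width: 0.0162
```

```bash
python3 -c "
from h import *
im=imaging.grab_frame('scene'); cv2.imwrite('pics/s20.png',cv2.resize(im[120:300,160:360],None,fx=3.3,fy=3.3,interpolation=2)[:,:,::-1])
go(.070,.131,.0965)
"
```

```text
clock 18.25 at [0.0709 0.1291] z 0.1664 q7 -0.18 w 0.0159 F [ 0.6 -0.7 -0. ]
dx,dy,dz cm [ 6.99 -0.09 -0.21] twist [('x', np.float64(-0.001)), ('y', np.float64(1.569))] axes down [ 0.    -0.003 -1.   ]
```

View pics/s20.png

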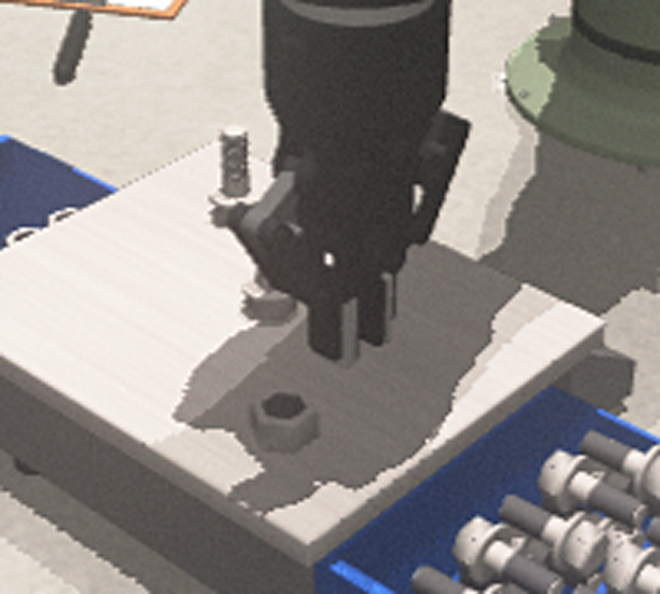

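Nut C is clear at (284,420) and both bolts are standing. I'll lower, shifting slightly back, and sweep.

>>> arm_command --commands '[{"dx": 1.5,"dy": -0.1,"dz": -0.3,"twist": 0},{"dx": 3,"dy": -0.1,"dz": -0.3,"twist": 0},{"dx": 4.5,"dy": -0.1,"dz": -0.3,"twist": 0},{"dx": 6,"dy": -0.1,"dz": -0.3,"twist": 0},{"dx": 6.9,"dy": -0.1,"dz": -0.3,"twist": 0},{"dx": 6.9,"dy": -0.1,"dz": -0.3,"twist": 0},{"dx": 6.9,"dy": -0.1,"dz": 0.3,"twist": 0},{"dx": 6.9,"dy": -0.1,"dz": 0.9,"twist": 0},{"dx": 6.9,"dy": -0.1,"dz": 1.5,"twist": 0},{"dx": 6.9,"dy": -0.1,"dz": 2.1,"twist": 0},{"dx": 6.9,"dy": -0.1,"dz": 2.7,"twist": 0},{"dx": 6.9,"dy": -0.1,"dz": 3.3,"twist": 0}]'

```text
clock: 19.25
position: [0.6746, 0.0539, 0.0979]
tool_rot: [0.506, 1.568, -1.271]
force: [-0.3, 0.2, 0.1]
grip_width: 0.0163
```

```bash
python3 -c "
from h import *
im=imaging.grab_frame('scene'); cv2.imwrite('pics/s21.png',cv2.resize(im[120:300,160:360],None,fx=3.3,fy=3.3,interpolation=2)[:,:,::-1])
go(.070,-.05,.0965)
"
```

```text
clock 19.3 at [0.0702 0.0936] z 0.0979 q7 -0.11 w 0.0161 F [-0.4 -0.7  0.3]
dx,dy,dz cm [ 0.2   0.02 14.36] twist [('x', np.float64(-0.003)), ('y', np.float64(1.568))] axes down [ 0.001 -0.004 -1.   ]
```

View pics/s21.png

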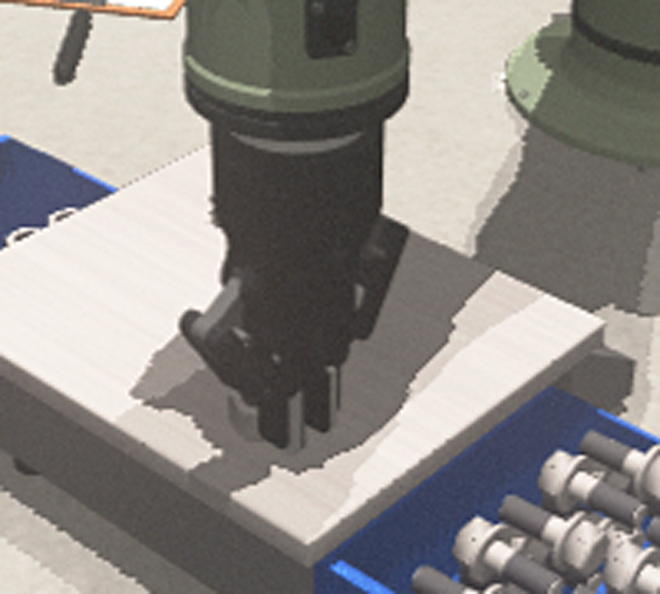

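>>> arm_command --commands '[{"dx": 0.1,"dy": 0,"dz": 0.6,"twist": 0},{"dx": 0.1,"dy": 0,"dz": 1.2,"twist": 0},{"dx": 0.1,"dy": 0,"dz": 1.8,"twist": 0},{"dx": 0.1,"dy": 0,"dz": 2.4,"twist": 0},{"dx": 0.1,"dy": 0,"dz": 3.0,"twist": 0},{"dx": 0.1,"dy": 0,"dz": 3.6,"twist": 0},{"dx": 0.1,"dy": 0,"dz": 4.2,"twist": 0},{"dx": 0.1,"dy": 0,"dz": 4.8,"twist": 0},{"dx": 0.1,"dy": 0,"dz": 5.4,"twist": 0},{"dx": 0.1,"dy": 0,"dz": 6.0,"twist": 0},{"dx": 0.1,"dy": 0,"dz": 6.6,"twist": 0},{"dx": 0.1,"dy": 0,"dz": 7.2,"twist": 0}]'

```text
clock: 20.3
position: [0.6594, -0.0187, 0.0972]
tool_rot: [0.411, 1.567, -1.367]
force: [-0.7, 0.8, 0.3]
grip_width: 0.0166
```

>>> arm_command --commands '[{"dx": 0,"dy": 0,"dz": 0.6,"twist": 0},{"dx": 0,"dy": 0,"dz": 1.2,"twist": 0},{"dx": 0,"dy": 0,"dz": 1.8,"twist": 0},{"dx": 0,"dy": 0,"dz": 2.4,"twist": 0},{"dx": 0,"dy": 0,"dz": 3.0,"twist": 0},{"dx": 0,"dy": 0,"dz": 3.6,"twist": 0},{"dx": 0,"dy": 0,"dz": 4.2,"twist": 0},{"dx": 0,"dy": 0,"dz": 4.8,"twist": 0},{"dx": 0,"dy": 0,"dz": 5.4,"twist": 0},{"dx": 0,"dy": 0,"dz": 5.8,"twist": 0},{"dx": 0,"dy": 0,"dz": 6.0,"twist": 0},{"dx": 0,"dy": 0,"dz": 6.0,"twist": 0}]'

```text
clock: 21.3
position: [0.647, -0.0779, 0.0975]
tool_rot: [0.423, 1.567, -1.356]
force: [0.1, -1.1, 0.2]
grip_width: 0.0164
```

```bash
python3 -c "
from h import *
im=imaging.grab_frame('scene'); cv2.imwrite('pics/s22.png',cv2.resize(im[120:280,90:290],None,fx=4,fy=4,interpolation=2)[:,:,::-1])
go(.070,-.05,.0965)
"
```

```text
clock 21.35 at [ 0.0698 -0.0391] z 0.0974 q7 0.09 w 0.0162 F [0.5 0.5 0.4]
dx,dy,dz cm [0.1  0.03 1.08] twist [('x', np.float64(-0.003)), ('y', np.float64(1.568))] axes down [ 0.001 -0.004 -1.   ]
```

View pics/s22.png

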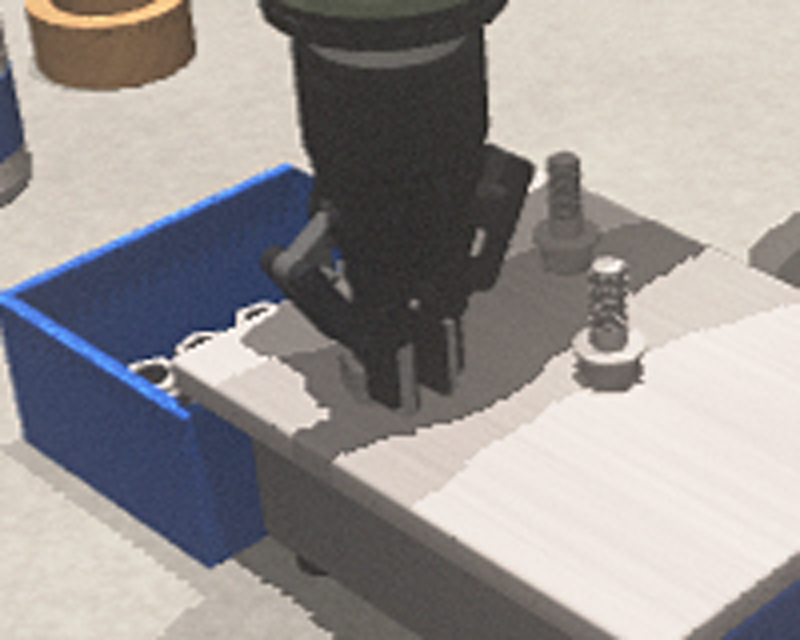

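Nut C is ahead of the fingers at (350,375) and the bolts are fine. To keep it from dropping on the other two, I'll angle the last stretch towards the bin's middle.

>>> arm_command --commands '[{"dx": 0,"dy": 0,"dz": -0.8,"twist": 0},{"dx": 0,"dy": 0.4,"dz": -0.8,"twist": 0.1},{"dx": 0,"dy": 0.8,"dz": -0.7,"twist": 0.2},{"dx": 0,"dy": 1.1,"dz": -0.6,"twist": 0.3},{"dx": 0,"dy": 1.1,"dz": -0.5,"twist": 0.36},{"dx": 0,"dy": 1.1,"dz": -0.4,"twist": 0.36}]'

```text
clock: 21.85
position: [0.659, -0.0746, 0.0972]
tool_rot: [0.742, 1.567, -1.398]
force: [-0.4, -1.0, -0.3]
grip_width: 0.0166
```

```bash
python3 -c "
from h import *
im=imaging.grab_frame('scene'); cv2.imwrite('pics/s23.png',cv2.resize(im[120:280,90:290],None,fx=4,fy=4,interpolation=2)[:,:,::-1])
go(.038,-.152,.0965)
"
```

```text
clock 21.9 at [ 0.0807 -0.0343] z 0.0972 q7 -0.21 w 0.0158 F [-0.3  0.3 -1.1]
dx,dy,dz cm [ 0.11  0.16 12.52] twist [('x', np.float64(-0.361)), ('y', np.float64(1.21))] axes down [ 0.001 -0.004 -1.   ]
```

View pics/s23.png

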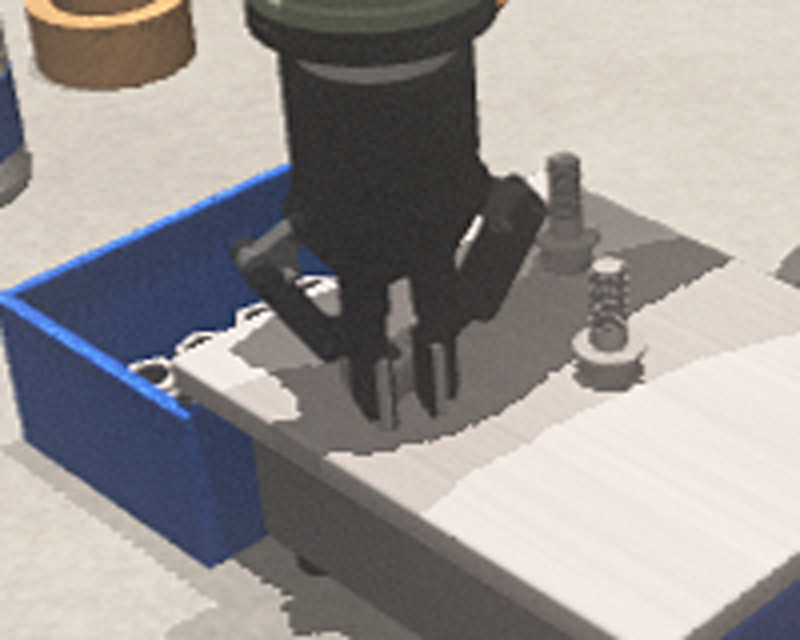

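>>> arm_command --commands '[{"dx": 0,"dy": 0,"dz": 0.5,"twist": 0},{"dx": 0,"dy": 0,"dz": 1,"twist": 0},{"dx": 0,"dy": 0,"dz": 1.6,"twist": 0},{"dx": 0,"dy": 0,"dz": 2.2,"twist": 0},{"dx": 0,"dy": 0,"dz": 2.8,"twist": 0},{"dx": 0,"dy": 0,"dz": 3.4,"twist": 0},{"dx": 0,"dy": 0,"dz": 4.0,"twist": 0},{"dx": 0,"dy": 0,"dz": 4.6,"twist": 0},{"dx": 0,"dy": 0,"dz": 5.2,"twist": 0},{"dx": 0,"dy": 0,"dz": 5.8,"twist": 0},{"dx": 0,"dy": 0,"dz": 6.4,"twist": 0}]'

```text
clock: 22.82
position: [0.6242, -0.1296, 0.0974]
tool_rot: [0.696, 1.567, -1.441]
force: [0.7, -0.5, -0.4]
grip_width: 0.0164
```

```bash
python3 -c "
from h import *
im=imaging.grab_frame('scene'); cv2.imwrite('pics/s24.png',cv2.resize(im[120:280,90:290],None,fx=4,fy=4,interpolation=2)[:,:,::-1])
go(.038,-.152,.0965)
"
```

```text
clock 22.87 at [ 0.0575 -0.0962] z 0.0975 q7 -0.12 w 0.016 F [-0.2 -1.7  0.4]
dx,dy,dz cm [0.13 0.15 5.91] twist [('x', np.float64(-0.362)), ('y', np.float64(1.208))] axes down [ 0.    -0.005 -1.   ]
```

View pics/s24.png

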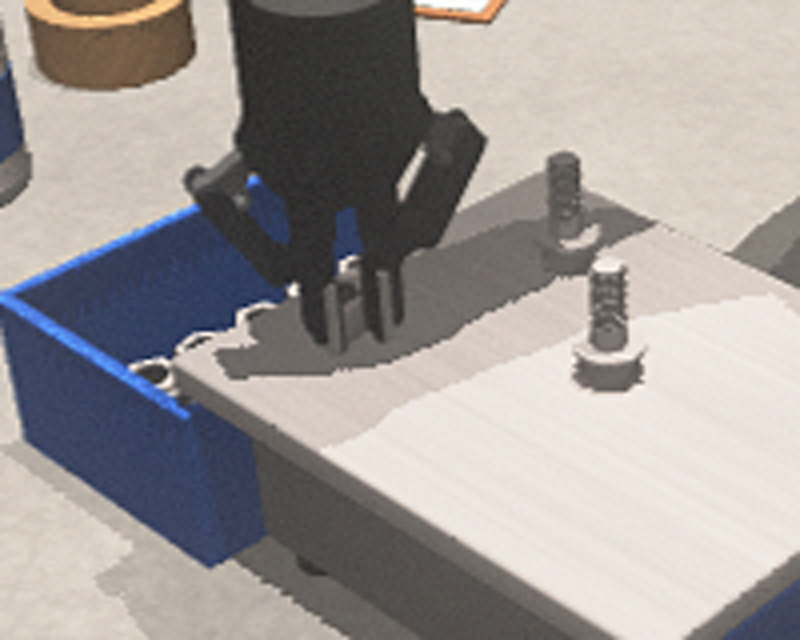

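Nut C is centred ahead of the fingers at (355,300).

>>> arm_command --commands '[{"dx": 0,"dy": 0,"dz": 0.6,"twist": 0},{"dx": 0,"dy": 0,"dz": 1.2,"twist": 0},{"dx": 0,"dy": 0,"dz": 1.8,"twist": 0},{"dx": 0,"dy": 0,"dz": 2.4,"twist": 0},{"dx": 0,"dy": 0,"dz": 3.0,"twist": 0},{"dx": 0,"dy": 0,"dz": 3.6,"twist": 0},{"dx": 0,"dy": 0,"dz": 4.2,"twist": 0},{"dx": 0,"dy": 0,"dz": 4.8,"twist": 0},{"dx": 0,"dy": 0,"dz": 5.4,"twist": 0},{"dx": 0,"dy": 0,"dz": 6.0,"twist": 0},{"dx": 0,"dy": 0,"dz": 6.3,"twist": 0},{"dx": 0,"dy": 0,"dz": 6.3,"twist": 0}]'

```text
clock: 23.87
position: [0.5892, -0.1849, 0.0978]
tool_rot: [0.592, 1.566, -1.546]
force: [-1.2, -1.1, 0.3]
grip_width: 0.0163
```

```bash
python3 -c "
from h import *
im=imaging.grab_frame('scene'); cv2.imwrite('pics/s25.png',cv2.resize(im[120:280,90:290],None,fx=4,fy=4,interpolation=2)[:,:,::-1])
go(-.2,.25,.23)
"
```

```text
clock 23.92 at [ 0.0351 -0.1555] z 0.0978 q7 -0.02 w 0.0159 F [-0.3 -1.1  0.4]
dx,dy,dz cm [-13.42 -36.34 -29.51] twist [('x', np.float64(-0.363)), ('y', np.float64(1.208))] axes down [ 0.    -0.005 -1.   ]
```

View pics/s25.png

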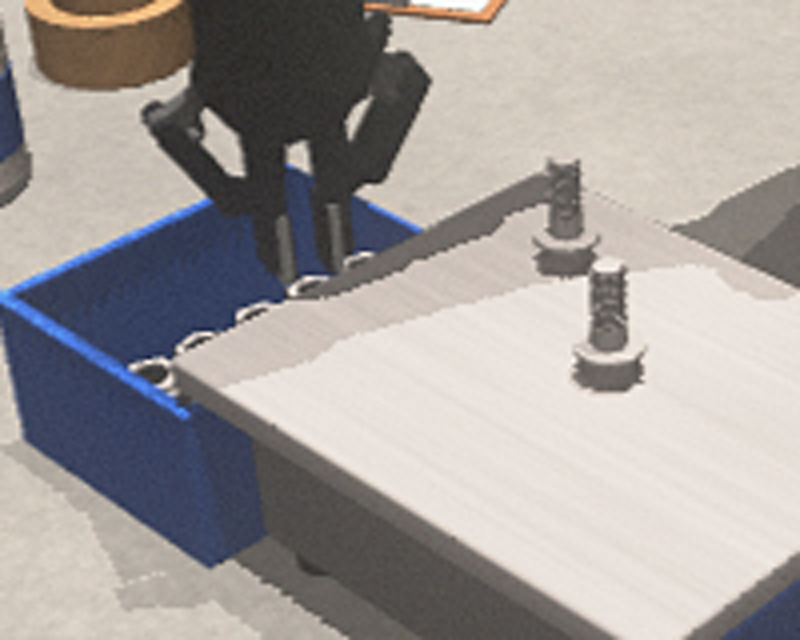

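>>> arm_command --commands '[{"dx": -3,"dy": 0,"dz": 0,"twist": 0},{"dx": -7,"dy": 0,"dz": 0,"twist": 0},{"dx": -11,"dy": 0,"dz": 0,"twist": 0},{"dx": -13.4,"dy": -2,"dz": -1.6,"twist": 0},{"dx": -13.4,"dy": -5,"dz": -4,"twist": 0},{"dx": -13.4,"dy": -8,"dz": -6.4,"twist": 0},{"dx": -13.4,"dy": -11,"dz": -9,"twist": 0},{"dx": -13.4,"dy": -14,"dz": -11.5,"twist": 0},{"dx": -13.4,"dy": -17,"dz": -14,"twist": 0},{"dx": -13.4,"dy": -20,"dz": -16.3,"twist": 0},{"dx": -13.4,"dy": -23,"dz": -18.7,"twist": 0},{"dx": -13.4,"dy": -26,"dz": -21,"twist": 0}]'

```text
clock: 24.92
position: [0.4821, 0.1352, 0.2305]
tool_rot: [0.714, 1.567, -1.423]
force: [0.4, -0.1, 1.1]
grip_width: 0.0163
```

>>> arm_command --commands '[{"dx": 0,"dy": -2,"dz": -1.6,"twist": 0},{"dx": 0,"dy": -4,"dz": -3.2,"twist": 0},{"dx": 0,"dy": -4,"dz": -3.2,"twist": 0},{"dx": 0,"dy": -4,"dz": -3.2,"twist": 0}]'

```text
clock: 25.25
position: [0.4651, 0.1851, 0.2303]
tool_rot: [0.734, 1.567, -1.4]
force: [-0.2, -0.8, 0.4]
grip_width: 0.0165
```

```bash
python3 -c "
from h import *
im=imaging.grab_frame('scene'); cv2.imwrite('pics/s26.png',im[:,:,::-1])
im=imaging.grab_frame('top'); cv2.imwrite('pics/t4.png',cv2.resize(im[120:300,260:440],None,fx=3.3,fy=3.3,interpolation=2)[:,:,::-1])
go(-.2,.25,.23)
"
```

```text
clock 25.35 at [-0.1606  0.1793] z 0.2304 q7 -0.86 w 0.0159 F [ 1.  -0.  -0.2]
dx,dy,dz cm [ 0.   -6.19 -5.21] twist [('x', np.float64(-0.362)), ('y', np.float64(1.208))] axes down [ 0.001 -0.004 -1.   ]
```

View pics/s26.png

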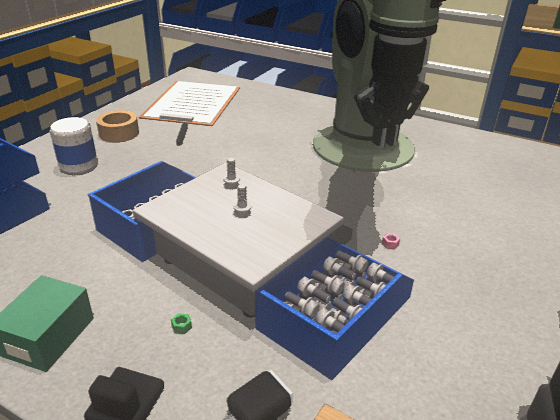

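View pics/t4.png

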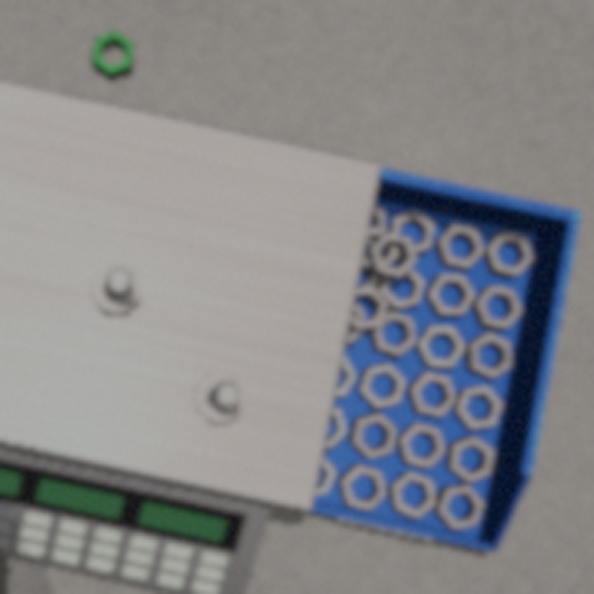

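The top crop shows the dropped nuts at (393,258), with a second one partly under it at about (378,275), and at (365,308). The platform is clear apart from the two standing bolts. I'll do one last difference check of the bolts and bins, then hand in.

```bash
python3 -c "
from h import *
a=cv2.imread('pics/scene0.png',0).astype(np.float32);b=cv2.imread('pics/s26.png',0).astype(np.float32)
for n,(x0,x1,y0,y1) in {'bolt1':(228,256,180,220),'bolt2':(220,243,155,190),'nutbin':(88,140,180,258),'boltbin':(255,415,290,375)}.items():
    sh,r=cv2.phaseCorrelate(a[y0:y1,x0:x1].copy(),b[y0:y1,x0:x1].copy()); print(n,np.round(sh,2),round(r,2))
sa=sensors.observe();print(sa['clock'],sa['qd'].round(3).max())
order.job_done()
"
```

```text
bolt1 [-0.02  0.03] 1.01
bolt2 [0.   0.02] 0.99
nutbin [0.03 0.  ] 0.99
boltbin [-0.02  0.02] 0.99
25.35 0.015
the job is handed in; nothing more can be done
```

All three nuts were swept across the platform and over its edge into the nut bin, and I handed the job in at 25.4 s. I used sliding pushes only, with the fingers held 16 mm apart. The third nut was first slid sideways past the bolts, then pushed over the edge at an angle so it would not drop onto the other two.

**Last checks:**
- **Nuts:** in the top view all three lie in the nut bin. Two sit in the same spot, one on or against the other. I judged this by eye and did not measure their heights.
- **Bolts and bins:** both bolts stand where they were. Bolts and bins show an image shift of at most 0.03 pixels from the start.
- **Forces:** the wrist force at the readings between moves stayed near the noise level of 1–2 N. I had no separate reading of finger contact force on the nuts.
- **Robot:** it was clear of everything at hand-in.

**Disagreements:**
- **Fingertip height:** the tips appeared about 25 mm above the TCP, not 8 mm ahead of it as stated. The scene view showed this, and there was no contact when I lowered past the stated height. I set the sweep height from the images.
- **Camera views:** the two views differed by about 5–8 mm at the height of the platform and nuts. I used the average.

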